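# Unload the bench shaker

### The job

The shaking run is over: lift each sample pail straight up off the shaker's clip rail against its sprung keeper, tip its load of stones and ceramic grinding balls out into the shallow aluminium drying tray, and stand the empty pail upright on the wire draining rack. Sort the load as well: pick the balls out and put them in the small steel dish, leaving all the stones in the tray. Leave the meter, the bottle and the wooden laths alone; the tray or the dish may get knocked a little aside while you work.

Things in the scene. Friction and masses are not known exactly. Their poses are not given: they have to be found in the camera images.
- shaker: bench shaker, fixed: white housing 220 (x) by 360 (y) mm, on it an aluminium carriage deck, top 85 mm above the bench. Origin: centre of its underside on the bench. Its -x side (panel, knob) faces the robot; the clip rail runs along its y, behind the pails. Up to three pails stand on the deck at x = -42 mm, y = about -120, 0 and +120 mm, each hooked over the rail.
- shaker_rail (a point): middle of the clip rail's top edge, 159 mm above the bench; axes as the shaker's. The rail is an aluminium bar along y, 8 mm thick (x), 350 mm long, its centre line 66.5 mm behind (+x of) the pails' axes. A pail's hook goes down 12 mm behind it: raise the pail 20 mm or more, level, before drawing it off towards -x.
- shaker_keeper (a point): axis of the middle keeper's black roller (8 mm radius, 22 mm wide, 84 mm behind the middle pail's axis, 174.5 mm above the bench). One such sprung keeper (steel arm and roller) stands behind the rail at each station and overhangs the hook's back edge. A pail pulled straight up with about 8 N besides its weight pushes it back, and is past it after 13 mm of rise.
- tray: shallow aluminium drying tray, loose, 0.8 kg, open on top: 200 (x) by 200 (y) by 18 mm outside, walls and floor 4 mm (a rolled rim stands out 8 mm at the top). Origin: centre of its underside. The stones end up in it.
- dish: round plain steel dish, loose, 0.25 kg, open on top: 84 mm across at the foot, 108 mm at the rim, 32 mm tall, wall 3 mm, floor 4 mm. Origin: centre of its underside. The grinding balls end up in it.
- rack: wire draining rack, fixed on a yellow mat: 360 (x) by 150 (y) mm, its flat top 18 mm above the bench (the wires act as one flat surface). Origin: centre of its underside on the bench; x along its length. Room for three pails in a row about 115 mm apart along x, their hooks turned aside.
- meter: bystander: grey hand-held meter lying flat, 155 by 55 by 26 mm; origin: centre of its underside
- bottle: bystander: white plastic bottle standing, 64 mm across, 170 mm tall; origin: centre of its underside
- laths: bystander: three wooden laths lying in a small pile, 200 by 60 by 12 mm over all; origin: centre of the underside
- pail0: plain steel sample pail, 0.19 to 0.31 kg empty. Round flared cup: 62 mm across at the foot, 104 mm at the rim, 66 mm tall, wall 3, floor 5 mm. Origin: centre of its underside, z up; on the shaker its axes are the shaker's. At its back (+x) a strip (x = 53 to 59 mm, 24 mm wide, up to z = 108) carries a hook for the rail, reaching x = 81 mm at z = 62 to 83 mm.
- pail0_grip (a point): where to pinch pail0's black rubber-sleeved grip bar: at x = +18, z = 108 mm in the pail's frame; axes as the pail's. The bar runs from the back strip forward over the mouth: x = -12 to +58 mm, 14 mm thick in y, z = 97 to 119 mm. Pinch it across y, at any lean about y. Tipped about y with the mouth towards the pail's -x, nothing bars the mouth; the load rolls out by 75 to 90 degrees of tilt.
- pail1: sample pail like pail0, same frame
- pail1_grip (a point): the same point of pail1's grip bar, like pail0_grip
- pail2: sample pail like pail0, same frame, empty from the start; None if absent
- pail2_grip (a point): the same point of pail2's grip bar, like pail0_grip
- ball0: white ceramic grinding ball, 38 mm across, 0.11 kg; origin at its middle; it starts in pail0 on top of the stones. None if absent
- ball1: white ceramic grinding ball, 38 mm across, 0.11 kg; origin at its middle; it starts in pail1 on top of the stones. None if absent
- stone00: smooth dull grey pebble, 31 mm long (its y), 25 mm across, 30 g; origin at its middle; it starts in pail0
- stone01: smooth dull grey pebble, 31 mm long (its y), 25 mm across, 30 g; origin at its middle; it starts in pail0
- stone02: smooth dull grey pebble, 31 mm long (its y), 25 mm across, 30 g; origin at its middle; it starts in pail0
- stone10: smooth dull grey pebble, 31 mm long (its y), 25 mm across, 30 g; origin at its middle; it starts in pail1
- stone11: smooth dull grey pebble, 31 mm long (its y), 25 mm across, 30 g; origin at its middle; it starts in pail1
- stone12: smooth dull grey pebble, 31 mm long (its y), 25 mm across, 30 g; origin at its middle; it starts in pail1
There are look-alikes about, which are no part of the job. What is shaped like the ball0 but yellow is not meant.

How it is judged:
By the outcome, as a careful person would: the job done as asked, in the order asked, and still so for the second after the job is handed in, with the robot touching nothing.
Of ball0, ball1, pail2 only 2 to 3 are there at a start; the rules pass over those that are not, and their reading is None.
At some moment in a run one of tray, dish may be knocked a few centimetres aside while the robot is not near it.
It also fails if it takes over 210 s, if anything falls off the work surface, if the arm or the gripper's body presses on something with over 40 N, if the wrist force passes 120 N, or if a joint passes its speed limit or range.

### The arm

A 7-joint arm with a two-finger parallel gripper is mounted at the origin on the work surface. World frame = base frame: x ahead of the robot, y to its left, z up, the work surface at z = 0. Lengths are in m, angles in rad, forces in N, time in s.
With the tool pointing down it reaches from about 0.425 to 0.875 m from the base axis. Payload 4.7 kg.
Tool frame: the origin (TCP) lies on the centre line of the jaws, within the pads' length; the fingertips stand 8 mm ahead of it and the grasp point (between the pads) lies 11 mm behind it; z points along the fingers, y is the line along which they close (so a half turn about z gives the same grasp; the last joint's range is limited). The gripper opens to 87 mm and grips with 3 to 60 N. Pads are 19 mm wide; open, the fingers measure 117 mm over their backs; the gripper's body (75 mm by 190 mm) begins 51 mm behind the grasp point.
Start: joints at [1.308, 0.321, -0.07, 1.45, 0.023, 1.371, -0.057], TCP at [0.178, -0.625, 0.231] pointing down, gripper open.
Joint ranges: [-2.86, 2.86], [-0.3, 2.09], [-1.38, 1.24], [0.06, 2.45], [-1.56, 4.7], [0.09, 2.05], [-2.69, 2.69]. Speed limits (rad/s): [2.57, 2.57, 3.14, 3.14, 3.14, 3.14, 3.14].

### API

Orientations are given as a unit quaternion [w, x, y, z].
In Python, from plant import bot, eyes gives the robot as it stands.
- The arm moves only by the shell command python3 -m creep 'ROWS'. ROWS is JSON, a list of rows, each a list of 7 numbers: the shift along the tool's x, y, z in m, then the turn, a rotation vector about the tool's x, y, z in degrees, then the opening, from 0 (shut) to 1 (fully open). In form: [[dx, dy, dz, wx, wy, wz, jaw], ...]. A call has exactly 8 rows; each row is the pose to reach, as a shift and turn from the pose commanded when the call began, along the tool's axes at that moment; what a row does not reach only later rows make up. A row lasts 1/12 s, in which the tool goes at most 41.7 mm and 7.16 degrees, less where a joint would pass 70% of its speed; a pose out of reach is approached as far as the arm can. A call with a gripper value outside its range is refused whole. The fingers move at their own pace and stop on an object; the grip force is fixed at half the most. Time passes only in rows, so rows that repeat a pose let the fingers close, or fill a call up. It gives the time, the measured TCP pose, the force, the opening and the grip force at its end, in the units of the state.
- bot.get_state(): the state, without advancing time (a new reading comes with each control period).
- eyes.snapshot(name): name is "scene" or "top"; returns (picture, depth): 400x640x3 uint8, blue, green, red; 400x640 float32, m along the optical axis (not along the pixel's ray), 0 where there is no reading.
- eyes.get_calibration(name): a dict with "vfov" (degrees; the focal length in pixels is half the picture's height over the tangent of half this angle, whatever the lens; pixels are square), "cx", "cy" (the principal point, pixels), "T" (4x4, takes a point from camera to world coordinates). Camera axes: x right, y down, z forward; pixel columns grow to the right and rows downward; lengths in m; the calibration is good to about 2 mm. A picture is of the moment at which its call begins. get_calibration takes no time and is no camera call.
- bot.job_done(): hands the job in; it is judged then, once.
The state is a dict: "time_s": time; "joint_positions": joint angles; "qvel": joint speeds; "joint_efforts": joint torques, N m; "tool_pos": TCP position; "eef_rot": TCP orientation; "wrist_force": force on the tool from outside, world axes, zero at the start; "wrist_torque": the same for the moment, N m; "width": finger opening in m; "grip_force": force on a finger pad.
Only numpy, scipy, OpenCV 4.12 (cv2) and the standard library are available. Lean on these libraries where they do the work, as an engineer would, in place of code of your own. Each camera call takes 0.05 s, during which the arm holds its last target. There are 200 camera calls.

## Working session

There is one attempt and no reset: what is moved stays moved. The work goes in short steps, Python scripts to look and compute and a shell command to move; the robot and the scene stay as the last step left them, time stands still between calls to the robot, and variables do not carry over. Pictures are saved under pics/ and viewed, at most 14 in all, crops included, and the job is handed in when it is done.

```bash
ls; mkdir -p pics; cat > h.py <<'E'
import numpy as np, cv2
from plant import bot, eyes
from scipy.spatial.transform import Rotation as R
def snap(n,f=None):
    im,d=eyes.snapshot(n)
    im=np.asarray(im);d=np.asarray(d)
    if f: cv2.imwrite('pics/'+f,im); np.savez('pics/'+f+'.npz',d=d,im=im)
    return im,d
def cloud(n,d):
    c=eyes.get_calibration(n); h,w=d.shape
    f=h/2/np.tan(np.radians(c['vfov'])/2)
    u,v=np.meshgrid(np.arange(w),np.arange(h))
    p=np.stack([(u-c['cx'])/f*d,(v-c['cy'])/f*d,d],-1)
    T=np.array(c['T']); return p@T[:3,:3].T+T[:3,3]
def rot(q): return R.from_quat([q[1],q[2],q[3],q[0]])
E
python3 - <<'E'
from h import *
for n in ('scene','top'):
    im,d=snap(n,n+'0.png'); c=eyes.get_calibration(n); print(n,c)
s=bot.get_state(); print(s)
E
```

```text
pics
scene {'vfov': 51.41595189586717, 'cx': 322.0151189873812, 'cy': 201.33031192977478, 'T': array([[-0.26573877,  0.76043111, -0.59256007,  1.18385559],
       [ 0.96401503,  0.21445899, -0.15710623,  0.17071868],
       [ 0.00761137, -0.61298603, -0.79005708,  0.94357828],
       [ 0.        ,  0.        ,  0.        ,  1.        ]])}
top {'vfov': 50.38428260086836, 'cx': 312.9101299711312, 'cy': 197.21268707780993, 'T': array([[ 0.02451292, -0.99554736,  0.09101964,  0.45610563],
       [-0.99957602, -0.02583914, -0.0134209 ,  0.02459346],
       [ 0.01571301, -0.09065206, -0.99575866,  1.2738764 ],
       [ 0.        ,  0.        ,  0.        ,  1.        ]])}
{'time_s': 0.1, 'joint_positions': array([ 1.30809453,  0.32179798, -0.07009204,  1.45153907,  0.02260715,
        1.37078538, -0.05690099]), 'qvel': array([ 0.0009444 , -0.0017286 , -0.00070583, -0.00213865,  0.00023042,
       -0.000887  ,  0.00064678]), 'joint_efforts': array([-3.02455519e-04, -4.92569160e+01, -4.06231899e-01, -3.13397920e+01,
       -6.45888364e-02,  3.95369763e-02,  3.08952770e-05]), 'tool_pos': array([ 0.17745985, -0.62481583,  0.22954603]), 'eef_rot': array([-8.55094234e-04,  9.90435088e-01,  1.37976729e-01, -1.67469587e-04]), 'wrist_force': array([-0.21892273, -0.04035968, -0.85423773]), 'wrist_torque': array([ 0.02917681,  0.02544441, -0.01940609]), 'grip_force': 0.0, 'width': 0.08719576805794582}
```

View pics/scene0.png

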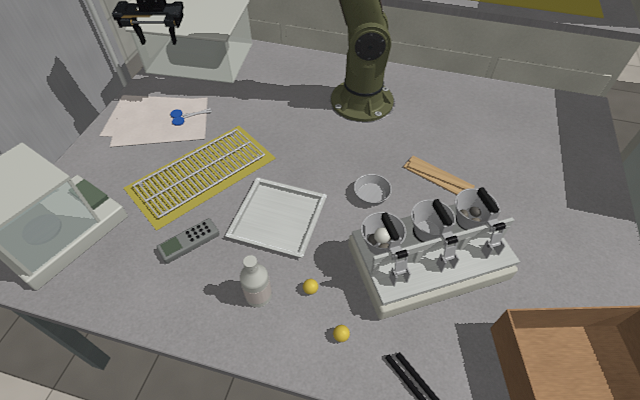

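View pics/top0.png

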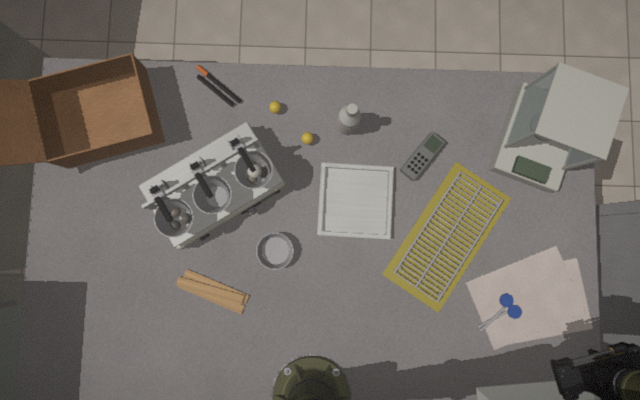

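The scene shows three pails on the shaker: right-hand in the top view (253,170) with a white ball, the middle one (212,195) looks empty, the left one (175,215) has stones. The tray is at top (357,200), the dish at (275,251), the rack at (447,237).

```bash
python3 - <<'E'
from h import *
z=np.load('pics/top0.png.npz');d=z['d'];im=z['im'];P=cloud('top',d)
zs=np.load('pics/scene0.png.npz');Ps=cloud('scene',zs['d']);ims=zs['im']
def box(P,m,name):
    q=P[m]; 
    r=cv2.minAreaRect((q[:,:2]*1000).astype(np.float32)); print(name,len(q),r,np.median(q[:,2]),q[:,2].min(),q[:,2].max())
v,u=np.mgrid[0:400,0:640]
reg=lambda a,b,c,e:(u>=a)&(u<b)&(v>=c)&(v<e)
g=im.max(-1)
# shaker
m=reg(130,290,118,255)
for lo,hi in((.07,.1),(.153,.165),(.195,.215)):
    mm=m&(P[...,2]>lo)&(P[...,2]<hi); box(P,mm,('shaker',lo))
bars=(m&(P[...,2]>.19)&(P[...,2]<.22)).astype(np.uint8)
n,L,st,ce=cv2.connectedComponentsWithStats(bars)
for i in range(1,n):
    if st[i,4]>20: box(P,L==i,'bar')
m=(P[...,2]>.005); box(P,reg(310,402,155,247)&m&(P[...,2]<.03),'tray')
box(P,reg(250,300,225,278)&(P[...,2]>.024)&(P[...,2]<.04),'dish')
box(P,reg(375,520,155,320)&(P[...,2]>.012)&(P[...,2]<.03),'rack')
box(P,reg(398,450,125,185)&(P[...,2]>.015)&(P[...,2]<.035),'meter')
box(P,reg(335,370,98,140)&(P[...,2]>.1),'bottle')
box(P,reg(170,255,265,318)&m&(P[...,2]<.03),'laths')
ms=lambda a,b,c,e:(u>=a)&(u<b)&(v>=c)&(v<e)
# rack in scene
box(Ps,ms(110,285,120,230)&(Ps[...,2]>.012)&(Ps[...,2]<.03),'rackS')
box(Ps,ms(220,330,170,260)&(Ps[...,2]>.012)&(Ps[...,2]<.03),'trayS')
box(Ps,ms(345,400,165,215)&(Ps[...,2]>.024)&(Ps[...,2]<.045),'dishS')
bars=(ms(340,530,170,300)&(Ps[...,2]>.19)&(Ps[...,2]<.22)).astype(np.uint8)
n,L,st,ce=cv2.connectedComponentsWithStats(bars)
for i in range(1,n):
    if st[i,4]>20: box(Ps,L==i,('barS',ce[i]))
a=cv2.resize(ims[170:310,340:530],None,fx=3,fy=3,interpolation=cv2.INTER_CUBIC)
b=cv2.resize(im[120:255,130:295],None,fx=3,fy=3,interpolation=cv2.INTER_CUBIC)
w=max(a.shape[1],b.shape[1]); 
a=cv2.resize(ims[170:310,340:530],None,fx=2.1,fy=2.1,interpolation=3);b=cv2.resize(im[120:255,130:295],None,fx=2.1,fy=2.1)
h=max(a.shape[0],b.shape[0]);a=np.pad(a,((0,h-a.shape[0]),(0,0),(0,0)));b=np.pad(b,((0,h-b.shape[0]),(0,0),(0,0)))
cv2.imwrite('pics/c1.png',np.hstack([a,b]))
E
```

```text
('shaker', 0.07) 5039 ((659.5523681640625, 339.9436950683594), (352.93780517578125, 350.48394775390625), 32.999839782714844) 0.08486277423524036 0.0700002792924368 0.09999403947256513
('shaker', 0.153) 474 ((576.054931640625, 286.0352783203125), (140.3783721923828, 349.9721374511719), 33.01338577270508) 0.15802094908289843 0.15302379559895019 0.16499783250588362
('shaker', 0.195) 482 ((581.1810913085938, 286.3835144042969), (70.68367004394531, 257.7283935546875), 32.788665771484375) 0.2025941722673701 0.19503779020808798 0.20933744995314818
bar 158 ((646.8406372070312, 186.05955505371094), (70.40695190429688, 21.635042190551758), 28.680448532104492) 0.2029048881317943 0.19011357118040761 0.2074747119681597
bar 171 ((579.7871704101562, 288.7729187011719), (69.47203063964844, 20.98023796081543), 36.38694381713867) 0.2022127769490587 0.19086480513926385 0.20933744995314818
bar 190 ((514.6436157226562, 390.44500732421875), (70.92447662353516, 21.0295352935791), 29.95247459411621) 0.20184569763892612 0.19031358900775985 0.20800884476059123
tray 2532 ((562.3031616210938, -121.390625), (264
[... 1434 characters left out ...]
69255065918) 0.028482296119618278 0.024075310581070708 0.03378980876206095
('barS', array([488.65236052, 200.32618026])) 233 ((516.7039184570312, 385.8494873046875), (73.68190002441406, 21.858840942382812), 36.884071350097656) 0.2005851183275975 0.19001616690280965 0.20615074729150595
('barS', array([442.8879668 , 212.95435685])) 241 ((581.926025390625, 287.6905212402344), (71.18716430664062, 22.954328536987305), 37.5549430847168) 0.20099936865825652 0.19005423284955136 0.20642148699652052
('barS', array([390.38723404, 226.87234043])) 235 ((651.25244140625, 180.9971923828125), (71.57086181640625, 22.76734733581543), 38.16175079345703) 0.2015949952746503 0.1901752831483634 0.20542481256670964
```

View pics/c1.png

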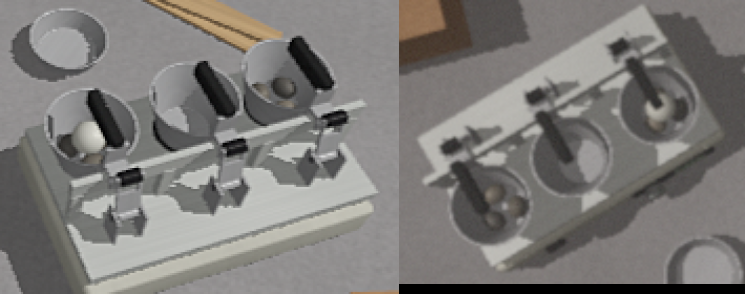

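Left pail (world y≈0.39) holds three stones and no ball, the middle pail is empty, and the right pail (y≈0.18) holds the white ball and stones. There is one ball. The shaker yaw is about 33°. Next I fit the rack and tray, then compute the first move.

```bash
cat >> h.py <<'E'
def toolR(yaw,lean=0):
    """tool x toward yaw (deg); lean>0: tool z tips toward +tool-x heading"""
    return R.from_euler('z',yaw,degrees=True)*R.from_euler('y',-lean,degrees=True)*R.from_euler('x',180,degrees=True)
def rel(p,Rt,s=None):
    s=s or bot.get_state(); R0=rot(s['eef_rot'])
    d=R0.inv().apply(np.array(p)-s['tool_pos']); w=(R0.inv()*Rt).as_rotvec(degrees=True)
    print('d mm',np.round(d*1000,1),'w',np.round(w,2)); return d,w
def st():
    s=bot.get_state(); R0=rot(s['eef_rot']); X=R0.as_matrix()
    print('t%.1f'%s['time_s'],'p',np.round(s['tool_pos'],4),'yaw %.1f'%np.degrees(np.arctan2(X[1,0],X[0,0])),'z',np.round(X[:,2],3),'q',np.round(s['joint_positions'],3),'w %.4f g %.1f'%(s['width'],s['grip_force']),'F',np.round(s['wrist_force'],1)); return s
E
python3 - <<'E'
from h import *
z=np.load('pics/top0.png.npz');d=z['d'];im=z['im'];P=cloud('top',d)
zs=np.load('pics/scene0.png.npz');Ps=cloud('scene',zs['d']);ims=zs['im']
def yel(im,P,n):
    h=cv2.cvtColor(im,cv2.COLOR_BGR2HSV); m=((h[...,0]>18)&(h[...,0]<38)&(h[...,1]>90)).astype(np.uint8)
    m=cv2.morphologyEx(m,cv2.MORPH_CLOSE,np.ones((9,9)))
    k,L,s,c=cv2.connectedComponentsWithStats(m)
    for i in range(1,k):
        if s[i,4]>1500: 
            q=P[L==i]; q=q[(q[:,2]<.03)&(q[:,2]>-.02)]; print(n,c[i],cv2.minAreaRect((q[:,:2]*1000).astype(np.float32)))
yel(im,P,'top');yel(ims,Ps,'scene')
# wires: bright & z in .012-.025
for I,Q,n in((im,P,'top'),(ims,Ps,'scene')):
    g=I.min(-1)
    m=(Q[...,2]>.010)&(Q[...,2]<.025)&(np.hypot(Q[...,0]-.47,Q[...,1]+.36)<.2)
    q=Q[m];q=q[(q[:,1]<-.235)|(q[:,0]<.45)]
    print(n,'wire',q.mean(0),cv2.minAreaRect((q[:,:2]*1000).astype(np.float32)))
    # tray: bright low
    m=(Q[...,2]>-.005)&(Q[...,2]<.025)&(g>150)&(abs(Q[...,0]-.56)<.15)&(abs(Q[...,1]+.12)<.15)
    k,L,s,c=cv2.connectedComponentsWithStats(m.astype(np.uint8)); i=1+s[1:,4].argmax(); q=Q[L==i]
    print(n,'tray',cv2.minAreaRect((q[:,:2]*1000).astype(np.float32)))
st()
# right pail hover
B=np.array([.649,.183]); rel([*B,.28],toolR(33))
E
```

```text
top [446.28506837 236.60719012] ((467.99951171875, -397.4295349121094), (202.3570098876953, 411.3776550292969), 57.121009826660156)
scene [196.98560728 176.13790571] ((466.91424560546875, -398.5535888671875), (208.63055419921875, 411.46441650390625), 57.38549041748047)
top wire [ 0.46698615 -0.38828407  0.01737748] ((465.00384521484375, -388.3082580566406), (282.925048828125, 387.6956481933594), 83.07052612304688)
top tray ((566.5579833984375, -119.4793701171875), (218.89991760253906, 219.73915100097656), 87.79954528808594)
scene wire [ 0.47751412 -0.39026499  0.01673647] ((500.53436279296875, -343.1235656738281), (283.6578369140625, 366.04046630859375), 57.495880126953125)
scene tray ((557.1212158203125, -122.911865234375), (226.60186767578125, 235.226318359375), 87.96067810058594)
t0.1 p [ 0.1775 -0.6248  0.2295] yaw 15.9 z [-0.001  0.002 -1.   ] q [ 1.308  0.322 -0.07   1.452  0.023  1.371 -0.057] w 0.0872 g 0.0 F [-0.2 -0.  -0.9]
d mm [ 674.4 -648.3  -49.4] w [-1.000e-01 -1.000e-02 -1.714e+01]
```

```bash

python3 -m creep '[[0.02,-0.02,-0.025,0,0,-1,1],[0.045,-0.045,-0.05,0,0,-2,1],[0.07,-0.07,-0.07,0,0,-3,1],[0.1,-0.095,-0.08,0,0,-4,1],[0.127,-0.122,-0.09,0,0,-5,1],[0.155,-0.15,-0.1,0,0,-6,1],[0.18,-0.175,-0.1,0,0,-7,1],[0.205,-0.2,-0.1,0,0,-8,1]]'
python3 -m creep '[[0.028,-0.028,0,0,0,-1,1],[0.056,-0.056,0,0,0,-2,1],[0.084,-0.084,0,0,0,-3,1],[0.112,-0.112,0,0,0,-4,1],[0.14,-0.14,0,0,0,-5,1],[0.168,-0.168,0,0,0,-6,1],[0.196,-0.196,0,0,0,-7,1],[0.22,-0.22,0,0,0,-8,1]]'
python3 - <<'E'
from h import *
st(); rel([.649,.183,.28],toolR(33))
E
```

```text
time_s: 0.77
tool_pos: [0.321, -0.375, 0.3311]
eef_rot: [0.001, 0.978, 0.207, 0.0]
wrist_force: [0.6, -0.6, -0.3]
width: 0.0869
grip_force: 0.0
time_s: 1.43
tool_pos: [0.4327, -0.0836, 0.3304]
eef_rot: [0.0, 0.961, 0.276, -0.0]
wrist_force: [0.0, 1.2, 0.5]
width: 0.0869
grip_force: 0.0
t1.4 p [ 0.4327 -0.0836  0.3304] yaw 32.0 z [ 0. -0. -1.] q [ 0.836 -0.166 -0.611  1.748 -0.095  1.53  -0.776] w 0.0869 g 0.0 F [0.  1.2 0.5]
d mm [ 324.8 -111.4   50.4] w [ 0.02  0.   -0.99]
```

```bash

python3 -m creep '[[0.035,-0.012,0,0,0,-0.5,1],[0.07,-0.024,0,0,0,-1,1],[0.105,-0.036,0,0,0,-1,1],[0.14,-0.048,0,0,0,-1,1],[0.175,-0.06,0,0,0,-1,1],[0.21,-0.072,0,0,0,-1,1],[0.245,-0.084,0,0,0,-1,1],[0.28,-0.096,0,0,0,-1,1]]'
python3 -m creep '[[0.03,-0.01,0.01,0,0,0,1],[0.044,-0.015,0.02,0,0,0,1],[0.044,-0.015,0.03,0,0,0,1],[0.044,-0.015,0.03,0,0,0,1],[0.044,-0.015,0.03,0,0,0,1],[0.044,-0.015,0.03,0,0,0,1],[0.044,-0.015,0.03,0,0,0,1],[0.044,-0.015,0.03,0,0,0,1]]'
python3 - <<'E'
from h import *
st(); rel([.649,.183,.182],toolR(33)); snap('scene','s1.png'); im,d=snap('top','t1.png')
E
```

```text
time_s: 2.1
tool_pos: [0.6205, 0.1435, 0.3297]
eef_rot: [0.0, 0.959, 0.282, -0.001]
wrist_force: [-0.0, -0.4, 0.8]
width: 0.0874
grip_force: 0.0
time_s: 2.77
tool_pos: [0.6485, 0.1779, 0.3018]
eef_rot: [0.001, 0.959, 0.282, 0.001]
wrist_force: [0.3, 0.6, 0.9]
width: 0.087
grip_force: 0.0
t2.8 p [0.6485 0.1779 0.3018] yaw 32.8 z [ 0.002 -0.001 -1.   ] q [ 0.275  0.471 -0.863  1.251  0.354  1.569 -1.53 ] w 0.0870 g 0.0 F [0.3 0.6 0.9]
d mm [  3.   -4.2 119.8] w [ 0.09 -0.07 -0.25]
```

```bash
cat > fit.py <<'E'
from h import *
from scipy.optimize import least_squares
import itertools
Q=np.array([[1.308,.322,-.07,1.452,.023,1.371,-.057],[.836,-.166,-.611,1.748,-.095,1.53,-.776],[.275,.471,-.863,1.251,.354,1.569,-1.53]])
Pp=np.array([[.1775,-.6248,.2295],[.4327,-.0836,.3304],[.6485,.1779,.3018]]); yaw=[15.9,32,32.8]
def fk(q,L,sg):
    h,l1,l2,lt,a=L; Rz=lambda t:R.from_euler('z',t);Ry=lambda t:R.from_euler('y',t)
    A=Rz(sg[0]*q[0]);p=np.array([0,0,h]);A=A*Ry(sg[1]*q[1])*Rz(sg[2]*q[2]);p=p+A.apply([a,0,l1])
    A=A*Ry(sg[1]*q[3])*Rz(sg[3]*q[4]);p=p+A.apply([0,0,l2]);A=A*Ry(sg[1]*q[5])*Rz(sg[4]*q[6]);p=p+A.apply([0,0,lt]);return p,A
if __name__=='__main__':
    best=[]
    for sg in itertools.product([1,-1],repeat=5):
        f=lambda L:np.concatenate([fk(q,L,sg)[0]-p for q,p in zip(Q,Pp)])
        r=least_squares(f,[.3,.4,.4,.2,0]); zs=[fk(q,r.x,sg)[1].as_matrix() for q in Q]
        best.append((np.abs(r.fun).max(),sg,r.x.round(4),[round(m[2,2],3) for m in zs],[np.degrees(np.arctan2(m[1,0],m[0,0])).round(1) for m in zs]))
    for b in sorted(best,key=lambda b:b[0])[:4]: print(b)
E
python3 fit.py
```

```text
(np.float64(0.026275601534002116), (-1, 1, -1, -1, 1), array([ 1.3443,  0.4891,  0.5094,  1.4778, -0.0069]), [np.float64(-1.0), np.float64(-1.0), np.float64(-1.0)], [np.float64(112.4), np.float64(-149.0), np.float64(-61.9)])
(np.float64(0.026275602097675377), (-1, 1, -1, -1, -1), array([ 1.3443,  0.4891,  0.5094,  1.4778, -0.0069]), [np.float64(-1.0), np.float64(-1.0), np.float64(-1.0)], [np.float64(105.9), np.float64(122.1), np.float64(122.7)])
(np.float64(0.027398235002687343), (-1, 1, -1, 1, -1), array([-0.1364,  0.4728,  0.5143, -0.0199, -0.0094]), [np.float64(-0.999), np.float64(-0.982), np.float64(-0.761)], [np.float64(105.3), np.float64(123.0), np.float64(123.5)])
(np.float64(0.027398235087741064), (-1, 1, -1, 1, 1), array([-0.1364,  0.4728,  0.5143, -0.0199, -0.0094]), [np.float64(-0.999), np.float64(-0.982), np.float64(-0.761)], [np.float64(111.9), np.float64(-149.1), np.float64(-62.7)])
```

```bash
python3 - <<'E'
from h import *
z=np.load('pics/t1.png.npz'); 
rel([.657,.1885,.2425],toolR(33,-20))
E
```

```text
d mm [12.6 -3.9 59. ] w [ 2.000e-02 -2.006e+01 -2.200e-01]
```

View pics/s1.png

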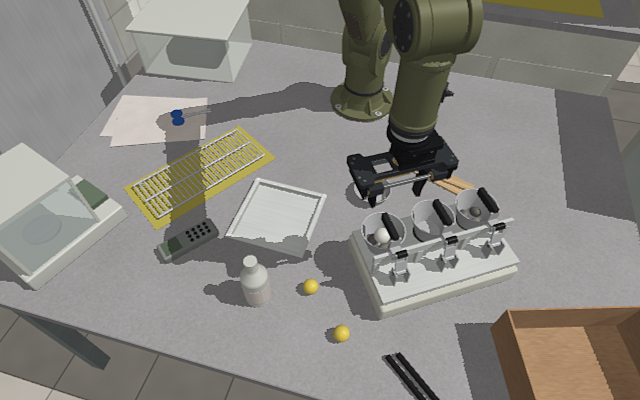

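The gripper at (403,170) hovers over the right pail, jaws across its bar. Next I lean and descend.

```bash

python3 -m creep '[[0.002,-0.001,0,0,-4,0,1],[0.005,-0.002,0,0,-8,0,1],[0.008,-0.003,0,0,-12,0,1],[0.0105,-0.004,0.01,0,-16,0,1],[0.0125,-0.004,0.02,0,-20,0,1],[0.0125,-0.004,0.04,0,-20,0,1],[0.0125,-0.004,0.059,0,-20,0,1],[0.0125,-0.004,0.059,0,-20,0,1]]'
python3 - <<'E'
from h import *
st(); rel([.657,.1885,.1825],toolR(33,-20)); snap('scene','s2.png')
z=np.load('pics/s2.png.npz'); cv2.imwrite('pics/c2.png',cv2.resize(z['im'][120:320,310:540],None,fx=3,fy=3,interpolation=2))
E
```

```text
time_s: 3.53
tool_pos: [0.6558, 0.1888, 0.2369]
eef_rot: [0.049, 0.944, 0.279, -0.17]
wrist_force: [-0.1, -0.3, -1.2]
width: 0.0869
grip_force: 0.0
t3.5 p [0.6558 0.1888 0.2369] yaw 32.9 z [-0.293 -0.188 -0.938] q [ 0.006  0.777 -0.749  0.954  0.493  1.92  -1.58 ] w 0.0869 g 0.0 F [-0.1 -0.3 -1.2]
d mm [19.7  1.  50.7] w [-0.1   0.35 -0.07]
```

View pics/c2.png

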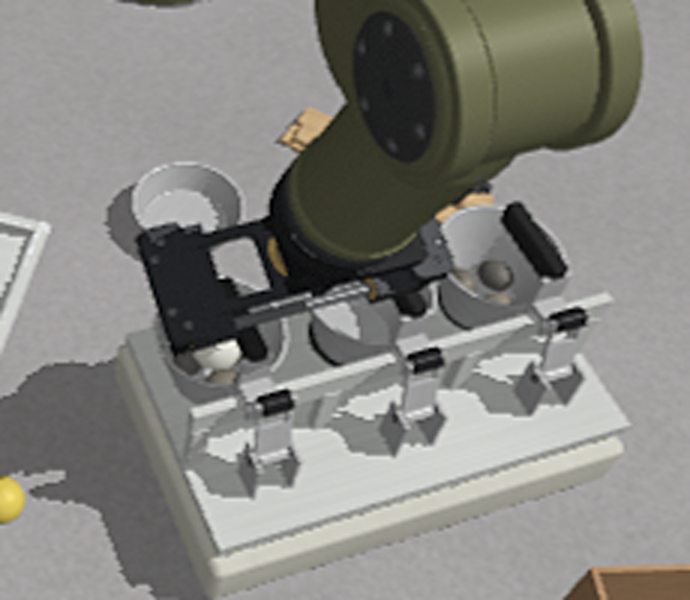

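Jaws straddle the right pail's bar (crop 240,340); the body is above the middle pail. Descend and close.

```bash

python3 -m creep '[[0.003,0,0.008,0,0,0,1],[0.006,0,0.017,0,0,0,1],[0.01,0.001,0.026,0,0,0,1],[0.013,0.001,0.034,0,0,0,1],[0.016,0.001,0.042,0,0,0,1],[0.0197,0.001,0.0507,0,0.35,0,1],[0.0197,0.001,0.0507,0,0.35,0,1],[0.0197,0.001,0.0507,0,0.35,0,1]]'
python3 -m creep '[[0,0,0,0,0,0,0.6],[0,0,0,0,0,0,0.3],[0,0,0,0,0,0,0],[0,0,0,0,0,0,0],[0,0,0,0,0,0,0],[0,0,0,0,0,0,0],[0,0,0,0,0,0,0],[0,0,0,0,0,0,0]]'
python3 - <<'E'
from h import *
st(); rel([.657,.1885,.1825],toolR(33,-20))
E
```

```text
time_s: 4.25
tool_pos: [0.6578, 0.1888, 0.1864]
eef_rot: [0.048, 0.945, 0.279, -0.164]
wrist_force: [-0.8, 0.0, 0.1]
width: 0.0869
grip_force: 0.0
time_s: 4.92
tool_pos: [0.6582, 0.1891, 0.1871]
eef_rot: [0.048, 0.945, 0.279, -0.164]
wrist_force: [-1.1, 0.4, -0.4]
width: 0.0422
grip_force: 0.0
t4.9 p [0.6582 0.1891 0.1871] yaw 32.9 z [-0.282 -0.183 -0.942] q [ 0.028  0.793 -0.748  1.033  0.499  1.824 -1.597] w 0.0422 g 0.0 F [-1.1  0.4 -0.4]
d mm [ 0.3 -0.2  4.8] w [-0.04 -0.35 -0.13]
```

```bash

python3 -m creep '[[0,0,0.002,0,0,0,0],[0,0,0.004,0,0,0,0],[0,0,0.0045,0,0,0,0],[0,0,0.0045,0,0,0,0],[0,0,0.0045,0,0,0,0],[0,0,0.0045,0,0,0,0],[0,0,0.0045,0,0,0,0],[0,0,0.0045,0,0,0,0]]'
python3 - <<'E'
from h import *
s=st(); rel(s['tool_pos']+[0,0,.04],toolR(33,-20))
E
```

```text
time_s: 5.58
tool_pos: [0.6568, 0.1884, 0.1826]
eef_rot: [0.048, 0.945, 0.279, -0.164]
wrist_force: [-0.0, 1.1, -2.9]
width: 0.0135
grip_force: 30.0
t5.6 p [0.6568 0.1884 0.1826] yaw 32.9 z [-0.283 -0.182 -0.942] q [ 0.032  0.793 -0.748  1.044  0.499  1.815 -1.598] w 0.0135 g 30.0 F [-0.   1.1 -2.9]
d mm [-13.5  -0.  -37.7] w [-0.06 -0.34 -0.12]
```

```bash

python3 -m creep '[[-0.0017,0,-0.0047,0,0,0,0],[-0.0034,0,-0.0094,0,0,0,0],[-0.005,0,-0.014,0,0,0,0],[-0.0067,0,-0.0188,0,0,0,0],[-0.0084,0,-0.0235,0,0,0,0],[-0.01,0,-0.028,0,0,0,0],[-0.0118,0,-0.033,0,0,0,0],[-0.0135,0,-0.0377,0,0,0,0]]'
python3 - <<'E'
from h import *
s=st(); rel(s['tool_pos']+[0,0,.10],toolR(33,-20)); snap('scene','s3.png')
z=np.load('pics/s3.png.npz'); cv2.imwrite('pics/c3.png',cv2.resize(z['im'][120:320,310:540],None,fx=3,fy=3,interpolation=2))
E
```

```text
time_s: 6.25
tool_pos: [0.6574, 0.1883, 0.2232]
eef_rot: [0.048, 0.945, 0.279, -0.163]
wrist_force: [0.4, -0.1, -5.2]
width: 0.0135
grip_force: 30.0
t6.2 p [0.6574 0.1883 0.2232] yaw 32.8 z [-0.281 -0.182 -0.942] q [ 0.019  0.774 -0.752  0.986  0.494  1.881 -1.585] w 0.0135 g 30.0 F [ 0.4 -0.1 -5.2]
d mm [-33.5   0.  -94.2] w [-0.03 -0.42 -0.15]
```

View pics/c3.png

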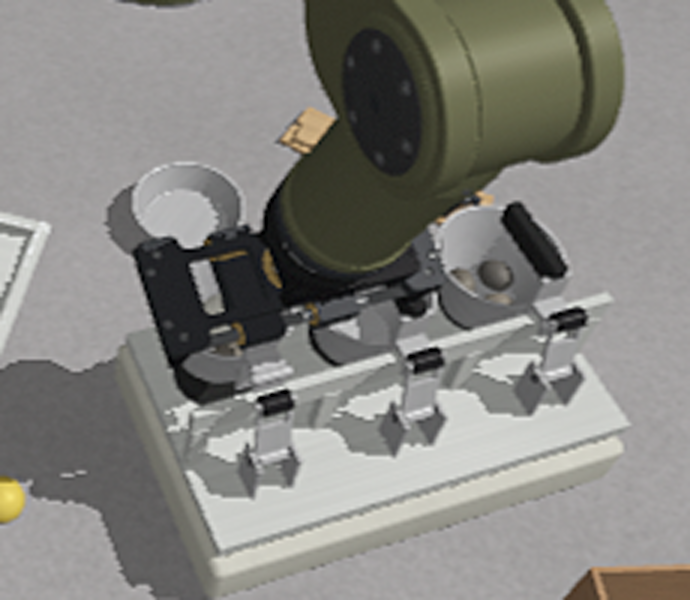

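The pail is lifted about 40 mm and clear of the roller, with its load on board (5 N). Draw off, raise and re-level the tool; meanwhile refine the arm model.

```bash
python3 - <<'E'
from h import *
s=st(); rel(s['tool_pos']+[-.1,-.065,.08],toolR(33,0))
E
cat > fit2.py <<'E'
from fit import *
Q=np.vstack([Q,[.006,.777,-.749,.954,.493,1.92,-1.58],[.028,.793,-.748,1.033,.499,1.824,-1.597],[.019,.774,-.752,.986,.494,1.881,-1.585]])
Pp=np.vstack([Pp,[.6558,.1888,.2369],[.6582,.1891,.1871],[.6574,.1883,.2232]])
sg=(-1,1,-1,-1,-1)
def fk(q,L):
    h,l1,l2,lt,a1,a2,b0=L; Rz=lambda t:R.from_euler('z',t);Ry=lambda t:R.from_euler('y',t)
    A=Rz(-q[0]);p=np.array([0,0,h])+A.apply([b0,0,0]);A=A*Ry(q[1])*Rz(-q[2]);p=p+A.apply([0,a1,l1])
    A=A*Ry(q[3])*Rz(-q[4]);p=p+A.apply([0,a2,l2]);A=A*Ry(q[5])*Rz(-q[6]);p=p+A.apply([0,0,lt]);return p,A
f=lambda L:np.concatenate([fk(q,L)[0]-p for q,p in zip(Q,Pp)])
if __name__=='__main__':
    r=least_squares(f,[.2,.45,.5,.25,0,0,0]);print(r.x.round(4),(r.fun.reshape(-1,3)*1000).round(1))
E
python3 fit2.py
```

```text
t6.3 p [0.6576 0.1885 0.2246] yaw 32.8 z [-0.28  -0.181 -0.943] q [ 0.019  0.773 -0.753  0.984  0.494  1.882 -1.585] w 0.0130 g 30.0 F [-0.4  0.3 -3.8]
d mm [-139.1    0.4  -35.6] w [-0.   19.49 -0.17]
[ 2.546e-01  4.675e-01  5.058e-01  3.660e-01 -1.080e-02 -1.310e-02
  4.000e-04] [[ 0.3  6.6  0.7]
 [ 1.7 -0.4 -0.3]
 [ 4.9  0.  -0.3]
 [-0.3 -0.  -0.5]
 [ 0.2  0.   0.4]
 [ 0.2  0.1 -0. ]]
```

```bash

python3 -m creep '[[-0.008,0,-0.015,0,1,0,0],[-0.025,0,-0.025,0,3,0,0],[-0.045,0,-0.034,0,6,0,0],[-0.065,0,-0.036,0,9,0,0],[-0.085,0,-0.036,0,12,0,0],[-0.105,0,-0.036,0,15,0,0],[-0.125,0,-0.036,0,18,0,0],[-0.139,0,-0.036,0,19.5,0,0]]'
cat > plan.py <<'E'
from fit2 import *
L=np.array([.2546,.4675,.5058,.366,-.0108,-.0131,.0004])
lo=np.array([-2.86,-.3,-1.38,.06,-1.56,.09,-2.69]);hi=np.array([2.86,2.09,1.24,2.45,4.7,2.05,2.69])
Rx=R.from_euler('z',-90,degrees=True)
def tool(q): p,A=fk(q,L); return p,A*Rx
def ik(p,Rt,q0,w=.01):
    def f(q):
        a,A=tool(q); return np.concatenate([(a-p)*20,(Rt.inv()*A).as_rotvec()*5,w*(q-q0)])
    r=least_squares(f,np.clip(q0,lo+1e-3,hi-1e-3),bounds=(lo,hi)); a,A=tool(r.x)
    return r.x,np.linalg.norm(a-p),np.degrees((Rt.inv()*A).magnitude())
if __name__=='__main__':
    s=st(); q0=s['joint_positions']; p,A=tool(q0); print(p-s['tool_pos'],np.degrees((rot(s['eef_rot']).inv()*A).magnitude()))
    for yaw in (0,33,57,80,90,110,130):
      q=q0.copy(); out=[]
      for p,yw,ph in [([.5,.05,.30],(33+yaw)/2,0),([.56,-.12,.28],yaw,0),([.56,-.12,.22],yaw,25),([.56,-.12,.2],yaw,50),([.56,-.12,.15],yaw,60),([.56,-.12,.14],yaw,70)]:
        q,e,a=ik(np.array(p),toolR(yw,ph),q); out.append((round(e*1000,1),round(a,1)))
      print(yaw,out,q.round(2))
E
python3 plan.py
```

```text
time_s: 6.97
tool_pos: [0.5549, 0.1227, 0.3052]
eef_rot: [0.002, 0.959, 0.282, -0.0]
wrist_force: [-0.3, -0.1, -4.1]
width: 0.0144
grip_force: 30.0
t7.0 p [0.5549 0.1227 0.3052] yaw 32.8 z [ 0.001 -0.004 -1.   ] q [ 0.525  0.216 -0.921  1.516  0.176  1.496 -1.395] w 0.0144 g 30.0 F [-0.3 -0.1 -4.1]
[ 6.42146487e-03 -1.45009282e-03  6.46623434e-05] 179.99999999999997
0 [(np.float64(0.0), np.float64(0.0)), (np.float64(0.0), np.float64(0.0)), (np.float64(0.0), np.float64(0.0)), (np.float64(0.0), np.float64(0.0)), (np.float64(13.0), np.float64(8.6)), (np.float64(27.1), np.float64(18.2))] [-0.47 -0.3   0.74  2.44 -0.83  0.09  2.69]
33 [(np.float64(90.5), np.float64(47.8)), (np.float64(63.1), np.float64(38.8)), (np.float64(30.7), np.float64(19.4)), (np.float64(9.7), np.float64(3.5)), (np.float64(0.0), np.float64(0.0)), (np.float64(0.0), np.float64(0.0))] [ 1.8   0.59 -1.09  2.25 -1.18  0.75 -2.32]
57 [(np.float64(75.4), np.float64(41.1)), (np.float64(41.4), np.float64(24.4)), (np.float64(28.8), np.float64(11.3)), (np.float64(0.0), np.float64(0.0)), (np.float64(0.0), np.float64(0.0)), (np.f
[... 444 characters left out ...]
loat64(0.0)), (np.float64(0.0), np.float64(0.0)), (np.float64(0.0), np.float64(0.0)), (np.float64(0.0), np.float64(0.0))] [ 0.86  0.81 -0.29  1.44 -0.73  1.73 -2.36]
110 [(np.float64(43.3), np.float64(24.6)), (np.float64(0.0), np.float64(0.0)), (np.float64(0.0), np.float64(0.0)), (np.float64(0.0), np.float64(0.0)), (np.float64(0.0), np.float64(0.0)), (np.float64(0.0), np.float64(0.0))] [ 0.86  1.   -0.55  1.17 -0.42  1.93 -2.44]
130 [(np.float64(31.5), np.float64(18.1)), (np.float64(0.0), np.float64(0.0)), (np.float64(0.0), np.float64(0.0)), (np.float64(0.0), np.float64(0.0)), (np.float64(1.0), np.float64(0.4)), (np.float64(11.8), np.float64(4.9))] [ 0.89  1.18 -0.95  1.05 -0.03  2.05 -2.53]
```

```bash
sed -i "s/'z',-90/'z',90/" plan.py; python3 plan.py
```

```text
t7.0 p [0.5549 0.1227 0.3052] yaw 32.8 z [ 0.001 -0.004 -1.   ] q [ 0.525  0.216 -0.921  1.516  0.176  1.496 -1.395] w 0.0144 g 30.0 F [-0.3 -0.1 -4.1]
[ 6.42146487e-03 -1.45009282e-03  6.46623434e-05] 2.4299033504297877e-14
0 [(np.float64(0.0), np.float64(0.0)), (np.float64(0.0), np.float64(0.0)), (np.float64(0.0), np.float64(0.0)), (np.float64(0.0), np.float64(0.0)), (np.float64(10.6), np.float64(5.9)), (np.float64(25.8), np.float64(14.1))] [-0.66 -0.3   1.18  2.45 -1.56  0.37  0.54]
33 [(np.float64(0.0), np.float64(0.0)), (np.float64(0.0), np.float64(0.0)), (np.float64(0.0), np.float64(0.0)), (np.float64(0.0), np.float64(0.0)), (np.float64(0.0), np.float64(0.0)), (np.float64(0.0), np.float64(0.0))] [ 1.19  0.34 -0.39  2.25 -1.45  1.07  0.95]
57 [(np.float64(0.0), np.float64(0.0)), (np.float64(0.0), np.float64(0.0)), (np.float64(0.0), np.float64(0.0)), (np.float64(0.0), np.float64(0.0)), (np.float64(0.0), np.float64(0.0)), (np.float64(0.0), np.float64(0.0))] [ 1.35  0.62 -0.66  1.92 -0.91  1.2   0.73]
80 [(np.float64(0.0), np.float64(0.0)), (np.float64(0.0), np.float64(0.0)), (np.f
[... 277 characters left out ...]
np.float64(0.0)), (np.float64(0.0), np.float64(0.0)), (np.float64(0.0), np.float64(0.0)), (np.float64(0.0), np.float64(0.0))] [ 1.17  0.93 -0.77  1.45 -0.45  1.6   0.57]
110 [(np.float64(0.0), np.float64(0.0)), (np.float64(0.0), np.float64(0.0)), (np.float64(0.0), np.float64(0.0)), (np.float64(0.0), np.float64(0.0)), (np.float64(0.0), np.float64(0.0)), (np.float64(0.0), np.float64(0.0))] [ 0.96  1.06 -0.75  1.17 -0.3   1.89  0.61]
130 [(np.float64(0.0), np.float64(0.0)), (np.float64(0.0), np.float64(0.0)), (np.float64(0.0), np.float64(0.0)), (np.float64(0.0), np.float64(0.0)), (np.float64(1.0), np.float64(0.4)), (np.float64(11.8), np.float64(4.9))] [ 0.89  1.18 -0.95  1.05 -0.03  2.05  0.61]
```

```bash

python3 -m creep '[[-0.005,0.006,-0.015,0,0,-3,0],[-0.015,0.02,-0.03,0,0,-7,0],[-0.028,0.036,-0.03,0,0,-11,0],[-0.04,0.052,-0.03,0,0,-15,0],[-0.052,0.068,-0.03,0,0,-19,0],[-0.062,0.08,-0.03,0,0,-23,0],[-0.07,0.09,-0.03,0,0,-27,0],[-0.076,0.0986,-0.03,0,0,-31,0]]'
python3 -m creep '[[-0.014,0.005,0,0,0,-4,0],[-0.03,0.012,0,0,0,-8,0],[-0.046,0.018,0,0,0,-12,0],[-0.062,0.024,0,0,0,-16,0],[-0.078,0.03,0,0,0,-20,0],[-0.094,0.036,0,0,0,-24,0],[-0.107,0.041,0,0,0,-28,0],[-0.116,0.045,0,0,0,-31,0]]'
python3 - <<'E'
from h import *
s=st(); rel([.535,-.125,.25],toolR(95,0)); rel([.535,-.125,.2],toolR(95,45));
im,d=snap('top','t2.png');snap('scene','s4.png')
cv2.imwrite('pics/c4.png',np.hstack([cv2.resize(im,(400,250)),cv2.resize(np.load('pics/s4.png.npz')['im'],(400,250))]))
E
```

```text
time_s: 7.63
tool_pos: [0.5457, -0.0014, 0.3348]
eef_rot: [0.001, 0.848, 0.53, -0.002]
wrist_force: [0.2, 0.6, -4.4]
width: 0.0136
grip_force: 30.0
time_s: 8.3
tool_pos: [0.5349, -0.1256, 0.3349]
eef_rot: [0.0, 0.676, 0.737, -0.002]
wrist_force: [-0.2, -0.4, -5.0]
width: 0.014
grip_force: 30.0
t8.3 p [ 0.5349 -0.1256  0.3349] yaw 95.0 z [-0.003 -0.004 -1.   ] q [ 0.971  0.149 -0.88   1.506  0.119  1.543  0.179] w 0.0140 g 30.0 F [-0.2 -0.4 -5. ]
d mm [ 0.9  0.4 84.9] w [-0.18  0.22 -0.03]
d mm [  1.1   0.5 134.9] w [-0.16 45.22 -0.1 ]
```

View pics/s4.png

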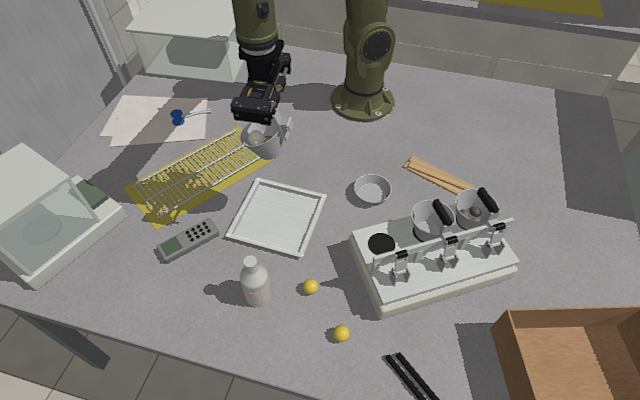

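The scene shows the pail with its ball carried at (262,135), above the tray at this height; the tray is at (277,217) and unmoved. Tip to about 65° on the way down.

```bash

python3 -m creep '[[0,0,0.01,0,5,0,0],[0,0,0.025,0,11,0,0],[0,0,0.04,0,17,0,0],[0,0,0.057,0,23,0,0],[0,0,0.073,0,29,0,0],[0,0,0.09,0,35,0,0],[0,0,0.105,0,40,0,0],[0.001,0,0.115,0,45,0,0]]'
python3 - <<'E'
from h import *
s=st(); g=np.array([.535,-.125,.145])
for l in(45,70,75): T=toolR(95,l); rel(g+.011*T.as_matrix()[:,2],T)
im,d=snap('scene','s5.png'); cv2.imwrite('pics/c5.png',cv2.resize(im[80:300,150:420],None,fx=2.5,fy=2.5,interpolation=2))
E
```

```text
time_s: 9.07
tool_pos: [0.5355, -0.1245, 0.2179]
eef_rot: [-0.283, 0.626, 0.679, 0.257]
wrist_force: [0.2, -0.0, -5.1]
width: 0.0137
grip_force: 30.0
t9.1 p [ 0.5355 -0.1245  0.2179] yaw 94.5 z [-0.061  0.704 -0.708] q [ 1.155  0.589 -0.837  1.501 -0.277  1.577  0.461] w 0.0137 g 30.0 F [ 0.2 -0.  -5.1]
d mm [-51.8  -0.3  62.3] w [ 0.01  0.06 -0.35]
d mm [-47.1  -0.3  61.2] w [ 0.09 25.06 -0.34]
d mm [-46.3  -0.3  60.8] w [ 0.1  30.06 -0.34]
```

View pics/c5.png

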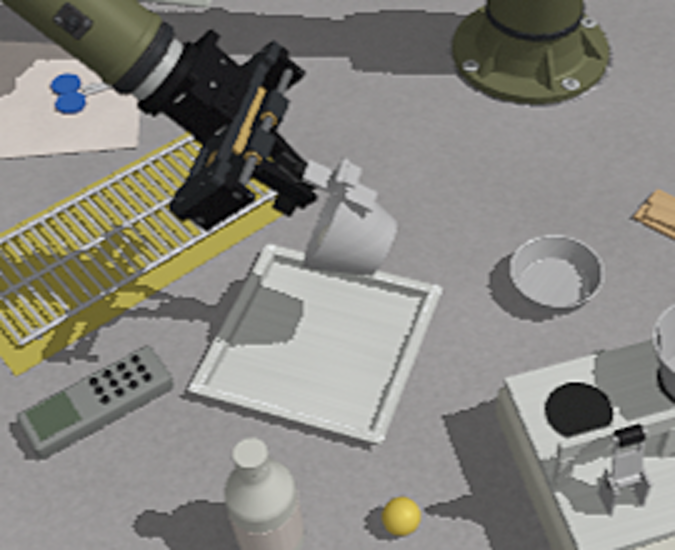

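The pail is tipped about 65° with its mouth over the tray (crop 330,250) and clear of the bottle. Lower, then tip slowly.

```bash

python3 -m creep '[[-0.008,0,0.009,0,0,0,0],[-0.016,0,0.019,0,0,0,0],[-0.025,0,0.029,0,0,0,0],[-0.034,0,0.04,0,0,0,0],[-0.042,0,0.05,0,0,0,0],[-0.048,0,0.058,0,0,0,0],[-0.052,0,0.062,0,0,0,0],[-0.052,0,0.062,0,0,0,0]]'
python3 -m creep '[[0,0,0,0,2,0,0],[0.0005,0,0,0,4,0,0],[0.001,0,0,0,6,0,0],[0.0015,0,0,0,8,0,0],[0.002,0,-0.0002,0,9.5,0,0],[0.0025,0,-0.0003,0,11,0,0],[0.003,0,-0.0003,0,12.5,0,0],[0.003,0,-0.0005,0,14,0,0]]'
python3 -m creep '[[0,0,0,0,1,0,0],[0,0,0,0,2,0,0],[0.0005,0,0,0,3,0,0],[0.001,0,0,0,4,0,0],[0.001,0,0,0,5,0,0],[0.001,0,0,0,6,0,0],[0.0015,0,0,0,7,0,0],[0.0015,0,0,0,8,0,0]]'
python3 -m creep '[[0,0,0,0,1,0,0],[0,0,0,0,2,0,0],[0.0005,0,0,0,3,0,0],[0.001,0,0,0,4,0,0],[0.001,0,0,0,5,0,0],[0.001,0,0,0,6,0,0],[0.001,0,0,0,7,0,0],[0.001,0,0,0,8,0,0]]'
python3 - <<'E'
from h import *
s=st();
im,d=snap('scene','s6.png'); a=im[100:300,170:400]; im,d=snap('top','t6.png'); b=im[110:290,280:480]
cv2.imwrite('pics/c6.png',np.hstack([cv2.resize(a,(460,400)),cv2.resize(b,(340,400))]))
E
```

```text
time_s: 9.78
tool_pos: [0.5343, -0.1161, 0.1371]
eef_rot: [-0.283, 0.626, 0.68, 0.257]
wrist_force: [-0.3, 0.3, -4.7]
width: 0.0135
grip_force: 30.0
time_s: 10.45
tool_pos: [0.5349, -0.1147, 0.1409]
eef_rot: [-0.364, 0.589, 0.64, 0.333]
wrist_force: [0.2, -0.5, -5.1]
width: 0.0136
grip_force: 30.0
time_s: 11.12
tool_pos: [0.5348, -0.1139, 0.1423]
eef_rot: [-0.407, 0.565, 0.614, 0.373]
wrist_force: [-0.7, 0.5, -2.7]
width: 0.0139
grip_force: 30.0
time_s: 11.78
tool_pos: [0.5348, -0.1135, 0.1433]
eef_rot: [-0.449, 0.537, 0.584, 0.411]
wrist_force: [0.4, 0.1, -2.4]
width: 0.0136
grip_force: 30.0
t11.8 p [ 0.5348 -0.1135  0.1433] yaw 94.4 z [-0.082  0.963 -0.258] q [ 1.181  1.    -0.815  1.445 -0.416  1.668  0.581] w 0.0136 g 30.0 F [ 0.4  0.1 -2.4]
```

View pics/c6.png

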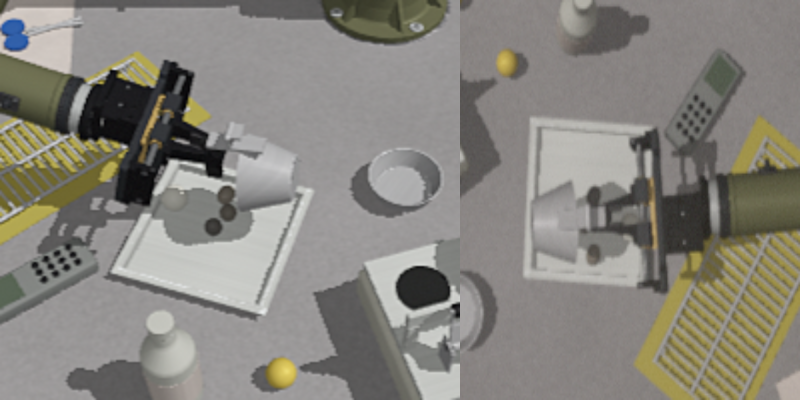

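The tray now holds all three stones (scene crop 215,205) and the white ball (172,200). The wrist reads the pail as empty. Plan the rack placing.

```bash
cat >> h.py <<'E'
ax=np.array([np.cos(np.radians(-32.9)),np.sin(np.radians(-32.9))]); C=np.array([.4675,-.398])
def spot(k,dz=0,lean=-20,gx=.036,yaw=57.1):
    S=C+ax*k*.112; g=np.array([S[0]+gx*np.cos(np.radians(yaw)),S[1]+gx*np.sin(np.radians(yaw)),.126+dz]); T=toolR(yaw,lean); return g+.011*T.as_matrix()[:,2],T
E
python3 - <<'E'
from plan import *
from h import *
P=cloud('top',np.load('pics/t2.png.npz')['d']);
for k in(1,0,-1):
    q=st()['joint_positions'] if k==1 else q
    T=toolR(75,20);q1,e,a=ik(np.array([.535,-.2,.3]),T,q)
    for dz in(.12,.0):
        p,T=spot(k,dz); q1,e,a=ik(p,T,q1); print(k,dz,p.round(3),round(e*1000,1),round(a,1),q1.round(2))
# heights near A: beyond
m=(P[...,0]>.5)&(P[...,0]<.8)&(P[...,1]<-.45)&(P[...,1]>-.62)&(P[...,2]>.03)&(P[...,2]<.5)
q=P[m]; t=(q[:,:2]-C)@ax; n=(q[:,:2]-C)@np.array([-ax[1],ax[0]])
for a in np.arange(.12,.34,.02):
    k=(t>a)&(t<a+.02)&(abs(n)<.15); print(round(a,2),k.sum(),q[k,2].max().round(3) if k.any() else '')
p,T=spot(1,.12); rel([.535,-.16,.28],toolR(95,20))
E
```

```text
t11.9 p [ 0.5345 -0.1137  0.1424] yaw 94.1 z [-0.082  0.963 -0.258] q [ 1.182  1.001 -0.814  1.446 -0.416  1.667  0.581] w 0.0135 g 30.0 F [-0.4 -0.  -2.8]
1 0.12 [ 0.579 -0.432  0.236] 0.0 0.0 [ 0.76  0.54 -0.49  1.25  0.58  1.52 -0.32]
1 0.0 [ 0.579 -0.432  0.116] 0.0 0.0 [ 0.75  0.61 -0.47  1.39  0.62  1.33 -0.42]
0 0.12 [ 0.485 -0.371  0.236] 0.0 0.0 [ 0.92  0.31 -0.63  1.57  0.52  1.44 -0.37]
0 0.0 [ 0.485 -0.371  0.116] 0.0 0.0 [ 0.9   0.41 -0.6   1.71  0.6   1.25 -0.49]
-1 0.12 [ 0.391 -0.31   0.236] 0.0 0.0 [ 1.12  0.05 -0.77  1.83  0.38  1.37 -0.32]
-1 0.0 [ 0.391 -0.31   0.116] 0.0 0.0 [ 1.07  0.18 -0.76  1.98  0.5   1.18 -0.49]
0.12 0 
0.14 0 
0.16 0 
0.18 0 
0.2 0 
0.22 17 0.049
0.24 244 0.069
0.26 290 0.07
0.28 247 0.076
0.3 549 0.231
0.32 545 0.231
0.34 449 0.232
d mm [121.   -3.9 -80.2] w [-1.000e-02 -5.503e+01 -2.600e-01]
```

```bash

python3 -m creep '[[0.025,-0.001,-0.01,0,-3,0,0],[0.05,-0.002,-0.022,0,-10,0,0],[0.07,-0.002,-0.035,0,-17,0,0],[0.09,-0.003,-0.05,0,-24,0,0],[0.105,-0.003,-0.06,0,-31,0,0],[0.115,-0.004,-0.07,0,-38,0,0],[0.12,-0.004,-0.078,0,-45,0,0],[0.121,-0.004,-0.08,0,-52,0,0]]'
python3 - <<'E'
from h import *
p,T=spot(1,.12); st();rel(p,T)
E
```

```text
time_s: 12.55
tool_pos: [0.5357, -0.1601, 0.2837]
eef_rot: [-0.143, 0.664, 0.722, 0.132]
wrist_force: [0.7, 0.8, -4.3]
width: 0.0139
grip_force: 30.0
t12.6 p [ 0.5357 -0.1601  0.2837] yaw 94.8 z [-0.031  0.382 -0.924] q [ 1.113  0.361 -0.846  1.462 -0.099  1.578  0.371] w 0.0139 g 30.0 F [ 0.7  0.8 -4.3]
d mm [-271.8   20.4  -60.6] w [ -0.79 -40.95  38.56]
```

```bash

python3 -m creep '[[-0.025,0.002,-0.012,0,-5,4.7,0],[-0.058,0.005,-0.022,0,-10,9.5,0],[-0.095,0.008,-0.03,-0.3,-15,14.3,0],[-0.132,0.01,-0.038,-0.4,-20.3,19.2,0],[-0.168,0.013,-0.045,-0.5,-25.5,24,0],[-0.205,0.015,-0.052,-0.6,-30.7,28.9,0],[-0.24,0.018,-0.058,-0.7,-35.9,33.8,0],[-0.2718,0.0204,-0.0606,-0.8,-41,38.6,0]]'
python3 -m creep '[[0,0,0,0,0,0,0],[0,0,0,0,0,0,0],[0,0,0,0,0,0,0],[0,0,0,0,0,0,0],[0,0,0,0,0,0,0],[0,0,0,0,0,0,0],[0,0,0,0,0,0,0],[0,0,0,0,0,0,0]]' >/dev/null
python3 - <<'E'
from h import *
p,T=spot(1,.02); st();rel(p,T)
ims,d=snap('scene');P=cloud('scene',d)
im,d2=snap('top');P2=cloud('top',d2)
S=spot(1)[0]
# pail rim points: highest ring ; fit plane to visible pail points near z .186+
for n,I,Q in(('s',ims,P),('t',im,P2)):
    m=(np.hypot(Q[...,0]-.56,Q[...,1]+.458)<.065)&(Q[...,2]>.1)&(Q[...,2]<.24); q=Q[m]; print(n,m.sum(),q.min(0).round(3),q.max(0).round(3))
v,u=np.where(m); 
a=cv2.resize(ims[100:260,90:300],(525,400),interpolation=2); b=cv2.resize(im[130:330,410:548],(275,400),interpolation=2)
cv2.imwrite('pics/c7.png',np.hstack([a,b]))
E
```

```text
time_s: 13.22
tool_pos: [0.5786, -0.431, 0.231]
eef_rot: [0.08, 0.866, 0.469, -0.154]
wrist_force: [0.2, -0.9, -3.5]
width: 0.014
grip_force: 30.0
t13.9 p [ 0.5782 -0.4307  0.2312] yaw 57.2 z [-0.189 -0.282 -0.941] q [ 0.773  0.542 -0.519  1.245  0.591  1.533 -0.326] w 0.0141 g 30.0 F [ 1.1 -0.5 -2.1]
d mm [32.   1.9 90. ] w [-0.33 -0.18  0.11]
s 782 [ 0.514 -0.512  0.133] [ 0.612 -0.401  0.24 ]Traceback (most recent call last):
  File "<stdin>", line 8, in <module>
    return umr_minimum(a, axis, None, out, keepdims, initial, where)
ValueError: zero-size array to reduction operation minimum which has no identity
```

```bash

python3 -m creep '[[0.004,0,0.011,0,0,0,0],[0.009,0.001,0.025,0,0,0,0],[0.014,0.001,0.039,0,0,0,0],[0.019,0.001,0.053,0,0,0,0],[0.024,0.002,0.067,0,0,0,0],[0.028,0.002,0.078,0,0,0,0],[0.031,0.002,0.086,0,0,0,0],[0.032,0.002,0.09,0,0,0,0]]'
python3 - <<'E'
from h import *
p,T=spot(1,0); st();rel(p,T)
ims,d=snap('scene');P=cloud('scene',d)
im,d2=snap('top')
Q=P; m=(np.hypot(Q[...,0]-.56,Q[...,1]+.458)<.075)&(Q[...,2]>.025)&(Q[...,2]<.14); q=Q[m]; print(q.min(0).round(3),q.max(0).round(3))
a=cv2.resize(ims[100:260,90:300],(525,400),interpolation=2); b=cv2.resize(im[130:330,410:548],(275,400),interpolation=2)
cv2.imwrite('pics/c7.png',np.hstack([a,b]))
E
```

```text
time_s: 14.65
tool_pos: [0.5786, -0.4313, 0.1326]
eef_rot: [0.078, 0.865, 0.472, -0.153]
wrist_force: [0.3, 0.3, -3.7]
width: 0.0136
grip_force: 30.0
t14.7 p [ 0.5786 -0.4313  0.1326] yaw 57.3 z [-0.192 -0.28  -0.941] q [ 0.774  0.605 -0.503  1.355  0.623  1.386 -0.399] w 0.0136 g 30.0 F [ 0.3  0.3 -3.7]
d mm [ 5.6  0.8 16. ] w [-0.5  -0.17  0.21]
[ 0.518 -0.507  0.035] [ 0.612 -0.389  0.139]
```

View pics/c7.png

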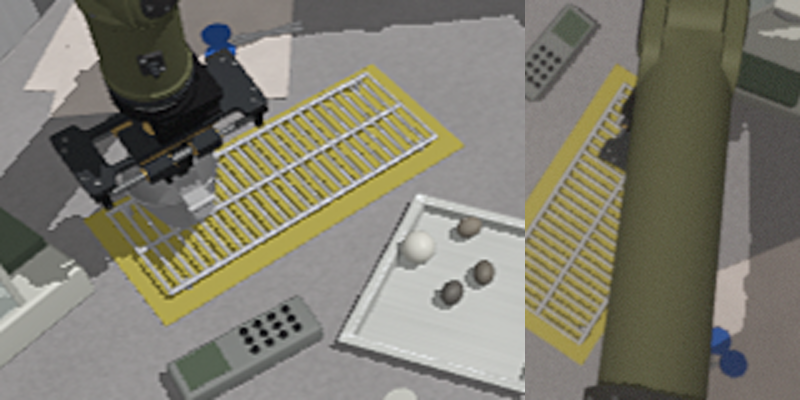

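The pail hangs over the far (−y) end of the rack (crop 180,190). The ball (418,248) and stones are well inside the tray. Lower it.

```bash

python3 -m creep '[[0.001,0,0.003,0,0,0,0],[0.002,0,0.006,0,0,0,0],[0.003,0,0.009,0,0,0,0],[0.004,0,0.011,0,0,0,0],[0.0045,0,0.013,0,0,0,0],[0.005,0,0.0145,0,0,0,0],[0.0055,0,0.0155,0,0,0,0],[0.0058,0,0.0165,0,0,0,0]]'
python3 - <<'E'
from h import *
st()
E
```

```text
time_s: 15.42
tool_pos: [0.5791, -0.4318, 0.1175]
eef_rot: [0.079, 0.865, 0.471, -0.153]
wrist_force: [-0.2, 0.4, -2.8]
width: 0.0136
grip_force: 30.0
t15.4 p [ 0.5791 -0.4318  0.1175] yaw 57.2 z [-0.189 -0.282 -0.941] q [ 0.773  0.616 -0.499  1.37   0.631  1.361 -0.413] w 0.0136 g 30.0 F [-0.2  0.4 -2.8]
```

```bash

python3 -m creep '[[0.0003,0,0.001,0,0,0,0],[0.0007,0,0.002,0,0,0,0],[0.001,0,0.003,0,0,0,0],[0.001,0,0.003,0,0,0,0],[0.001,0,0.003,0,0,0,0],[0.001,0,0.003,0,0,0,0],[0.001,0,0.003,0,0,0,0],[0.001,0,0.003,0,0,0,0]]'
python3 - <<'E'
from h import *
st()
E
```

```text
time_s: 16.08
tool_pos: [0.5793, -0.432, 0.1152]
eef_rot: [0.08, 0.865, 0.471, -0.153]
wrist_force: [-1.0, 1.3, 3.7]
width: 0.0139
grip_force: 30.0
t16.1 p [ 0.5793 -0.432   0.1152] yaw 57.2 z [-0.189 -0.282 -0.941] q [ 0.772  0.618 -0.498  1.372  0.633  1.357 -0.415] w 0.0139 g 30.0 F [-1.   1.3  3.7]
```

```bash

python3 -m creep '[[0,0,0,0,0,0,0.1],[0,0,0,0,0,0,0.3],[0,0,0,0,0,0,0.5],[0,0,0,0,0,0,0.5],[0,0,0,0,0,0,0.5],[0,0,0,0,0,0,0.5],[0,0,-0.002,0,0,0,0.5],[0,0,-0.006,0,0,0,0.5]]'
python3 -m creep '[[0,0,-0.01,0,0,0,0.5],[0,0,-0.025,0,0,0,0.5],[0,0,-0.045,0,0,0,0.5],[0,0,-0.07,0,0,0,0.5],[0,0,-0.1,0,0,0,0.6],[0,0,-0.13,0,0,0,0.8],[0,0,-0.165,0,0,0,1],[0,0,-0.2,0,0,0,1]]'
python3 - <<'E'
from h import *
st(); rel([.55,-.15,.33],toolR(45,-10)); rel([.5266,.3951,.30],toolR(33,-20)); snap('scene','s8.png')
E
```

```text
time_s: 16.75
tool_pos: [0.5798, -0.4302, 0.1196]
eef_rot: [0.079, 0.865, 0.471, -0.153]
wrist_force: [0.5, -0.7, 0.7]
width: 0.0427
grip_force: 0.0
time_s: 17.42
tool_pos: [0.6184, -0.3728, 0.3115]
eef_rot: [0.08, 0.865, 0.471, -0.152]
wrist_force: [0.3, -0.8, -0.1]
width: 0.0628
grip_force: 0.0
t17.4 p [ 0.6184 -0.3728  0.3115] yaw 57.2 z [-0.188 -0.282 -0.941] q [ 0.658  0.552 -0.536  1.072  0.592  1.712 -0.355] w 0.0628 g 0.0 F [ 0.3 -0.8 -0.1]
d mm [ 135.2 -178.4  -67.3] w [ 2.83  9.78 11.82]
d mm [ 564.8 -493.7 -188.2] w [ 7.93 -0.15 22.79]
```

```bash

python3 -m creep '[[0.015,-0.02,-0.008,0.3,1,1.2,1],[0.035,-0.046,-0.017,0.7,2.4,3,1],[0.055,-0.073,-0.027,1.1,4,4.8,1],[0.076,-0.1,-0.038,1.6,5.5,6.6,1],[0.096,-0.127,-0.048,2,7,8.4,1],[0.116,-0.153,-0.058,2.4,8.4,10.2,1],[0.13,-0.172,-0.065,2.7,9.4,11.4,1],[0.1352,-0.1784,-0.0673,2.8,9.8,11.8,1]]'
python3 - <<'E'
from h import *
st(); rel([.53,.14,.34],toolR(33,-10)); rel([.5266-.003,.3951-.002,.26],toolR(33,-20))
P=cloud('scene',np.load('pics/s8.png.npz')['d'])
m=(np.hypot(P[...,0]-.562,P[...,1]+.459)<.09)&(P[...,2]>.076)&(P[...,2]<.09);q=P[m];print(m.sum(),q.min(0),q.max(0))
E
```

```text
time_s: 18.13
tool_pos: [0.5497, -0.1459, 0.3298]
eef_rot: [0.034, 0.919, 0.384, -0.079]
wrist_force: [0.7, 1.0, -0.5]
width: 0.0871
grip_force: 0.0
t18.1 p [ 0.5497 -0.1459  0.3298] yaw 45.3 z [-0.119 -0.123 -0.985] q [ 0.655  0.244 -0.646  1.407  0.272  1.656 -0.759] w 0.0871 g 0.0 F [ 0.7  1.  -0.5]
d mm [ 184.7 -215.   -42.9] w [ 2.22 -0.14 12.11]
d mm [ 371.2 -397.7    5.6] w [  3.27 -10.11  11.89]
221 [ 0.50687891 -0.51318942  0.07604693] [ 0.61088763 -0.38842398  0.08960649]
```

```bash

python3 -m creep '[[0.016,-0.019,-0.004,0.2,0,1,1],[0.041,-0.048,-0.01,0.5,0,2.7,1],[0.067,-0.078,-0.016,0.8,0,4.4,1],[0.093,-0.108,-0.022,1.1,0,6,1],[0.119,-0.138,-0.028,1.4,0,7.7,1],[0.145,-0.168,-0.034,1.7,0,9.4,1],[0.168,-0.195,-0.039,2,0,11,1],[0.1847,-0.215,-0.043,2.2,0,12.1,1]]'
python3 - <<'E'
from h import *
st(); rel([.5266-.003,.3951-.002,.27],toolR(33,-20))
E
```

```text
time_s: 18.8
tool_pos: [0.5314, 0.1382, 0.3381]
eef_rot: [0.024, 0.956, 0.282, -0.083]
wrist_force: [-0.2, 0.3, 0.2]
width: 0.0871
grip_force: 0.0
t18.8 p [0.5314 0.1382 0.3381] yaw 32.8 z [-0.146 -0.092 -0.985] q [ 0.287  0.286 -0.778  1.37   0.215  1.738 -1.469] w 0.0871 g 0.0 F [-0.2  0.3  0.2]
d mm [ 141.4 -218.3   44.8] w [ -0.15 -10.06  -0.14]
```

```bash

python3 -m creep '[[0.013,-0.02,0.002,0,-1,0,1],[0.033,-0.051,0.006,0,-2.5,0,1],[0.053,-0.082,0.012,0,-4,0,1],[0.073,-0.113,0.019,0,-5.5,0,1],[0.093,-0.144,0.026,0,-7,0,1],[0.113,-0.175,0.034,0,-8.5,0,1],[0.131,-0.202,0.041,0,-9.5,0,1],[0.1414,-0.2183,0.0448,0,-10,0,1]]'
python3 - <<'E'
from h import *
st(); rel([.5266-.003,.3951-.002,.1825],toolR(33,-20))
im,d=snap('scene','s9.png');P=cloud('scene',d); im2,d2=snap('top','t9.png');P2=cloud('top',d2)
for Q in(P,P2):
    for c in((.5157,.388),(.580,.288)):
        m=(np.hypot(Q[...,0]-c[0],Q[...,1]-c[1])<.06)&(Q[...,2]>.19)&(Q[...,2]<.212); 
        if m.any(): print(m.sum(),cv2.minAreaRect((Q[m][:,:2]*1000).astype(np.float32)))
E
```

```text
time_s: 19.47
tool_pos: [0.5234, 0.3931, 0.2662]
eef_rot: [0.048, 0.944, 0.279, -0.169]
wrist_force: [-0.8, -0.1, 0.3]
width: 0.0872
grip_force: 0.0
t19.5 p [0.5234 0.3931 0.2662] yaw 33.0 z [-0.292 -0.185 -0.938] q [-0.268  0.714 -0.769  1.     0.354  1.916 -1.911] w 0.0872 g 0.0 F [-0.8 -0.1  0.3]
d mm [29.1  0.4 78.5] w [-0.22  0.2  -0.02]
161 ((520.7660522460938, 385.3155212402344), (67.90446472167969, 21.32195281982422), 42.39316940307617)
240 ((578.5541381835938, 291.8901062011719), (70.84441375732422, 23.772052764892578), 28.076038360595703)
175 ((579.3944702148438, 289.0137023925781), (70.09337615966797, 23.79552459716797), 35.46030044555664)
```

```bash

python3 -m creep '[[0.004,0,0.012,0,0,0,0.8],[0.009,0,0.024,0,0,0,0.6],[0.013,0,0.036,0,0,0,0.5],[0.018,0,0.048,0,0,0,0.5],[0.022,0,0.06,0,0,0,0.5],[0.026,0,0.07,0,0,0,0.5],[0.029,0,0.0785,0,0,0,0.5],[0.029,0,0.0785,0,0,0,0.5]]'
python3 -m creep '[[0,0,0,0,0,0,0],[0,0,0,0,0,0,0],[0,0,0,0,0,0,0],[0,0,0,0,0,0,0],[0,0,0,0,0,0,0],[0,0,0,0,0,0,0],[0,0,0,0,0,0,0],[0,0,0,0,0,0,0]]'
python3 - <<'E'
from h import *
s=st(); rel([.5266-.003,.3951-.002,.1825],toolR(33,-20)); rel(s['tool_pos']+[0,0,.045],toolR(33,-20))
E
```

```text
time_s: 20.23
tool_pos: [0.5241, 0.3888, 0.1825]
eef_rot: [0.049, 0.945, 0.277, -0.169]
wrist_force: [-0.0, -0.6, -1.0]
width: 0.046
grip_force: 0.0
time_s: 20.9
tool_pos: [0.5246, 0.3904, 0.1856]
eef_rot: [0.048, 0.945, 0.277, -0.167]
wrist_force: [-0.1, 1.6, 2.9]
width: 0.0136
grip_force: 29.6
t20.9 p [0.5246 0.3904 0.1856] yaw 32.7 z [-0.289 -0.183 -0.94 ] q [-0.238  0.743 -0.76   1.126  0.369  1.772 -1.919] w 0.0136 g 29.6 F [-0.1  1.6  2.9]
d mm [ 1.6 -2.9  2.7] w [-0.22 -0.02 -0.24]
d mm [-15.4  -0.1 -42.3] w [-0.22 -0.02 -0.24]
```

```bash

python3 -m creep '[[-0.0019,0,-0.0053,0,0,0,0],[-0.0038,0,-0.0106,0,0,0,0],[-0.0057,0,-0.0159,0,0,0,0],[-0.0077,0,-0.0212,0,0,0,0],[-0.0096,0,-0.0265,0,0,0,0],[-0.0115,0,-0.0318,0,0,0,0],[-0.0134,0,-0.037,0,0,0,0],[-0.0154,0,-0.0423,0,0,0,0]]'
python3 - <<'E'
from h import *
s=st(); rel(s['tool_pos']+[-.1,-.065,.07],toolR(33,0)); 
im,d=snap('scene','s10.png'); cv2.imwrite('pics/c10.png',cv2.resize(im[120:320,370:600],None,fx=2.5,fy=2.5,interpolation=2))
E
```

```text
time_s: 21.57
tool_pos: [0.5254, 0.39, 0.2307]
eef_rot: [0.048, 0.945, 0.277, -0.166]
wrist_force: [0.8, 0.3, -3.6]
width: 0.0138
grip_force: 29.9
t21.6 p [0.5254 0.39   0.2307] yaw 32.7 z [-0.288 -0.183 -0.94 ] q [-0.248  0.721 -0.765  1.063  0.359  1.848 -1.914] w 0.0138 g 29.9 F [ 0.8  0.3 -3.6]
d mm [-136.     0.6  -25.1] w [-0.15 19.93 -0.32]
```

View pics/c10.png

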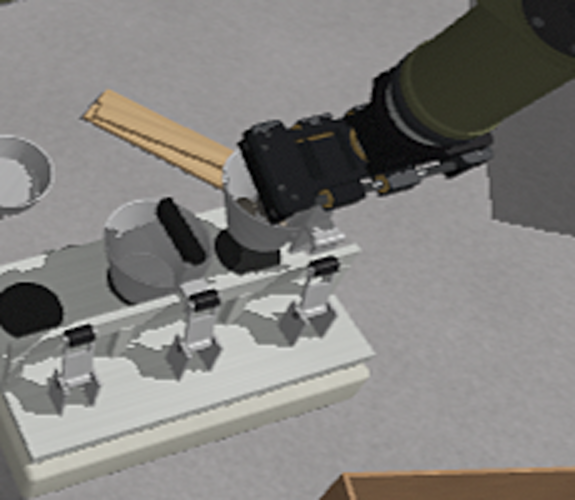

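The left pail is off the rail, with stones in it (crop 265,205). Carry it to the tray.

```bash

python3 -m creep '[[-0.008,0,-0.015,0,1,0,0],[-0.025,0,-0.022,0,3,0,0],[-0.045,0,-0.025,0,6,0,0],[-0.065,0,-0.025,0,9,0,0],[-0.085,0,-0.025,0,12,0,0],[-0.105,0,-0.025,0,15,0,0],[-0.122,0,-0.025,0,18,0,0],[-0.136,0,-0.025,0,20,-0.3,0]]'
python3 - <<'E'
from h import *
s=st(); rel([.44,.2,.35],toolR(45,0)); rel([.49,.05,.35],toolR(70,0))
from plan import *
q=s['joint_positions']
for p,T in(([.44,.2,.35],toolR(45)),([.49,.05,.35],toolR(70)),([.535,-.125,.335],toolR(95))): q,e,a=ik(np.array(p),T,q); print(e,a,q.round(2))
z=np.load('pics/s10.png.npz'); P=cloud('scene',z['d'])
Q=P; g=z['im'].min(-1)
m=(Q[...,2]>-.005)&(Q[...,2]<.025)&(g>150)&(abs(Q[...,0]-.56)<.15)&(abs(Q[...,1]+.12)<.15)
k,L_,s_,c=cv2.connectedComponentsWithStats(m.astype(np.uint8)); i=1+s_[1:,4].argmax(); print('tray',cv2.minAreaRect((Q[L_==i][:,:2]*1000).astype(np.float32)))
E
```

```text
time_s: 22.28
tool_pos: [0.4222, 0.3251, 0.3015]
eef_rot: [-0.0, 0.959, 0.285, 0.001]
wrist_force: [0.7, -0.3, -2.8]
width: 0.0137
grip_force: 29.9
t22.3 p [0.4222 0.3251 0.3015] yaw 33.1 z [ 0.002  0.001 -1.   ] q [ 0.144  0.107 -0.908  1.606  0.085  1.468 -1.763] w 0.0137 g 29.9 F [ 0.7 -0.3 -2.8]
d mm [-53.2 114.6 -48.7] w [ 1.000e-02 -1.200e-01 -1.194e+01]
d mm [-93.1 267.6 -48.7] w [  0.04  -0.12 -36.94]
5.91862012667342e-07 0.00023737183815629686 [ 0.27 -0.06 -0.71  1.63 -0.04  1.56 -1.22]
4.920609258093915e-07 0.00023445887145887758 [ 0.41 -0.03 -0.54  1.61 -0.02  1.56 -0.48]
4.099744753218597e-07 0.0002105089793146953 [ 0.58  0.1  -0.43  1.52  0.04  1.53  0.24]
tray ((517.1397094726562, -80.85379028320312), (182.00787353515625, 221.4903106689453), 0.06550119072198868)
```

```bash

python3 -m creep '[[-0.004,0.012,-0.015,0,0,-3,0],[-0.015,0.04,-0.03,0,0,-7,0],[-0.028,0.078,-0.045,0,0,-11,0],[-0.041,0.115,-0.0487,0,0,-16,0],[-0.054,0.153,-0.0487,0,0,-22,0],[-0.067,0.19,-0.0487,0,0,-27,0],[-0.08,0.229,-0.0487,0,0,-32,0],[-0.0931,0.2676,-0.0487,0,0,-37,0]]'
cat > loc.py <<'E'
from h import *
def loc(tag):
    for n in('scene','top'):
        im,Q=None,None; im,d=snap(n,tag+n+'.png'); Q=cloud(n,d); g=im.min(-1)
        m=(Q[...,2]>-.005)&(Q[...,2]<.025)&(g>140)&(abs(Q[...,0]-.54)<.18)&(abs(Q[...,1]+.1)<.18)
        m=cv2.morphologyEx(m.astype(np.uint8),cv2.MORPH_CLOSE,np.ones((15,15)))
        k,L,s,c=cv2.connectedComponentsWithStats(m); i=1+s[1:,4].argmax(); q=Q[L==i];q=q[(q[:,2]<.03)&(q[:,2]>-.01)]
        print(n,'tray',cv2.minAreaRect((q[:,:2]*1000).astype(np.float32)),c[i])
        m=(Q[...,2]>.024)&(Q[...,2]<.037)&(np.hypot(Q[...,0]-.41,Q[...,1]-.117)<.11); 
        k,L,s,c=cv2.connectedComponentsWithStats(cv2.dilate(m.astype(np.uint8),np.ones((3,3))))
        i=1+s[1:,4].argmax(); q=Q[(L==i)&m]; print(n,'dish',cv2.minAreaRect((q[:,:2]*1000).astype(np.float32)))
E
python3 - <<'E'
from loc import *
st(); loc('L1')
a=np.load('pics/L1scene.png.npz')['im'];b=np.load('pics/L1top.png.npz')['im']
cv2.imwrite('pics/c11.png',np.hstack([cv2.resize(a[100:300,160:420],(450,346)),cv2.resize(b[100:300,230:430],(346,346))]))
E
```

```text
time_s: 22.95
tool_pos: [0.4914, 0.0488, 0.3497]
eef_rot: [-0.0, 0.818, 0.576, -0.0]
wrist_force: [1.2, 0.6, -4.2]
width: 0.0138
grip_force: 29.9
t22.9 p [0.4914 0.0488 0.3497] yaw 70.3 z [-0.  0. -1.] q [ 0.488 -0.027 -0.62   1.607 -0.016  1.557 -0.476] w 0.0138 g 29.9 F [ 1.2  0.6 -4.2]
scene tray ((533.9208984375, -102.70008850097656), (365.2842102050781, 373.7822265625), 89.92980194091797) [290.77753343 220.40446868]
scene dish ((411.9284973144531, 116.41226196289062), (105.07904052734375, 106.2373046875), 40.29314041137695)
top tray ((567.0916748046875, -120.35407257080078), (220.66041564941406, 223.37611389160156), 87.79341888427734) [356.64441301 194.06421499]
top dish ((403.37615966796875, 155.94058227539062), (90.56253051757812, 26.91914176940918), 9.512283325195312)
```

View pics/c11.png

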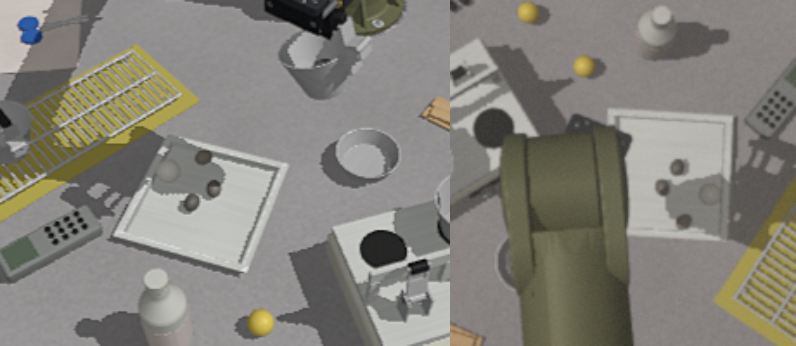

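The tray (top centre about 357,194) and dish are unmoved. The white ball lies near (379,211) in the top view, so I will pour this pail a little more to +y, away from the ball.

```bash
python3 - <<'E'
from h import *
rel([.535,-.085,.30],toolR(95,15))
E
```

```text
d mm [-102.7   83.9   48.8] w [  3.28  14.96 -25.5 ]
```

```bash

python3 -m creep '[[-0.008,0.007,0,0.3,1.5,-3,0],[-0.025,0.02,0.005,0.7,3.5,-6.5,0],[-0.042,0.034,0.01,1.2,5.5,-10,0],[-0.058,0.048,0.018,1.6,7.5,-13.5,0],[-0.074,0.061,0.026,2.1,9.5,-17,0],[-0.088,0.072,0.034,2.6,12,-20.5,0],[-0.098,0.08,0.042,3,14,-23.5,0],[-0.1027,0.084,0.0488,3.3,15,-25.5,0]]'
python3 - <<'E'
from h import *
st(); g=np.array([.535,-.085,.225])
for l in(45,): T=toolR(95,l); rel(g+.011*T.as_matrix()[:,2],T)
E
```

```text
time_s: 23.72
tool_pos: [0.5354, -0.0783, 0.2988]
eef_rot: [-0.099, 0.666, 0.734, 0.089]
wrist_force: [-0.7, -0.5, -3.8]
width: 0.0134
grip_force: 30.0
t23.7 p [ 0.5354 -0.0783  0.2988] yaw 95.5 z [-0.026  0.263 -0.965] q [ 0.669  0.16  -0.459  1.552 -0.184  1.529  0.323] w 0.0134 g 30.0 F [-0.7 -0.5 -3.8]
d mm [-20.4  -1.   79. ] w [-0.28 29.7   0.44]
```

```bash

python3 -m creep '[[-0.002,0,0.008,0,3.5,0,0],[-0.005,0,0.018,0,7.5,0,0],[-0.007,0,0.029,0,11.5,0,0],[-0.01,0,0.04,0,15.5,0,0],[-0.013,-0.001,0.052,0,19.5,0,0],[-0.016,-0.001,0.063,0,23.5,0,0],[-0.019,-0.001,0.073,0,27,0,0],[-0.0204,-0.001,0.079,0,29.7,0.4,0]]'
python3 - <<'E'
from h import *
st(); g=np.array([.535,-.085,.148])
for l in(45,): T=toolR(95,l); rel(g+.011*T.as_matrix()[:,2],T)
E
```

```text
time_s: 24.38
tool_pos: [0.5342, -0.075, 0.2166]
eef_rot: [-0.284, 0.623, 0.682, 0.257]
wrist_force: [-1.0, 0.7, -3.2]
width: 0.0138
grip_force: 30.0
t24.4 p [ 0.5342 -0.075   0.2166] yaw 94.9 z [-0.068  0.705 -0.706] q [ 0.827  0.431 -0.429  1.584 -0.5    1.579  0.59 ] w 0.0138 g 30.0 F [-1.   0.7 -3.2]
d mm [-55.6   0.3  52.4] w [-0.35 -0.06 -0.04]
```

```bash

python3 -m creep '[[-0.008,0,0.0075,0,0,0,0],[-0.016,0,0.015,0,0,0,0],[-0.025,0,0.0235,0,0,0,0],[-0.034,0,0.032,0,0,0,0],[-0.042,0,0.0395,0,0,0,0],[-0.049,0,0.046,0,0,0,0],[-0.0556,0,0.0524,0,0,0,0],[-0.0556,0,0.0524,0,0,0,0]]'
python3 -m creep '[[0,0,0,0,2,0,0],[0.0005,0,0,0,4,0,0],[0.001,0,0,0,6,0,0],[0.0015,0,0,0,8,0,0],[0.002,0,-0.0002,0,9.5,0,0],[0.0025,0,-0.0003,0,11,0,0],[0.003,0,-0.0003,0,12.5,0,0],[0.003,0,-0.0005,0,14,0,0]]'
python3 -m creep '[[0,0,0,0,1,0,0],[0,0,0,0,2,0,0],[0.0005,0,0,0,3,0,0],[0.001,0,0,0,4,0,0],[0.001,0,0,0,5,0,0],[0.001,0,0,0,6,0,0],[0.0015,0,0,0,7,0,0],[0.0015,0,0,0,8,0,0]]'
python3 -m creep '[[0,0,0,0,1,0,0],[0,0,0,0,2,0,0],[0.0005,0,0,0,3,0,0],[0.001,0,0,0,4,0,0],[0.001,0,0,0,5,0,0],[0.001,0,0,0,6,0,0],[0.001,0,0,0,7,0,0],[0.001,0,0,0,8,0,0]]'
python3 - <<'E'
from h import *
st();
im,d=snap('scene','s12.png'); snap('top','t12.png'); rel([.535,-.13,.28],toolR(95,20))
E
```

```text
time_s: 25.05
tool_pos: [0.5337, -0.0759, 0.1391]
eef_rot: [-0.285, 0.623, 0.682, 0.256]
wrist_force: [-1.0, 0.7, -4.5]
width: 0.0138
grip_force: 30.0
time_s: 25.72
tool_pos: [0.5346, -0.0744, 0.1437]
eef_rot: [-0.366, 0.586, 0.642, 0.332]
wrist_force: [0.2, 0.5, -2.8]
width: 0.0133
grip_force: 30.0
time_s: 26.38
tool_pos: [0.5345, -0.0735, 0.1452]
eef_rot: [-0.41, 0.562, 0.615, 0.371]
wrist_force: [-0.5, -0.5, -3.1]
width: 0.0137
grip_force: 30.0
time_s: 27.05
tool_pos: [0.5344, -0.0733, 0.1458]
eef_rot: [-0.452, 0.535, 0.585, 0.41]
wrist_force: [1.1, 0.5, -3.2]
width: 0.0136
grip_force: 30.0
t27.1 p [ 0.5344 -0.0733  0.1458] yaw 94.5 z [-0.09   0.962 -0.257] q [ 0.926  0.83  -0.456  1.524 -0.672  1.714  0.767] w 0.0136 g 30.0 F [ 1.1  0.5 -3.2]
d mm [115.9  -4.9 -89.2] w [-4.000e-01 -5.513e+01 -2.000e-02]
```

```bash
cat >> h.py <<'E'
def blobs(n,tag):
    z=np.load('pics/'+tag+'.npz');im=z['im'];Q=cloud(n,z['d'])
    m=(Q[...,2]>.011)&(Q[...,2]<.06)&(abs(Q[...,0]-.566)<.088)&(abs(Q[...,1]+.12)<.088)
    k,L,s,c=cv2.connectedComponentsWithStats(m.astype(np.uint8))
    for i in range(1,k):
        if s[i,4]>8: q=Q[L==i]; print(n,s[i,4],c[i].round(0),q.mean(0).round(3),'zmax %.3f'%q[:,2].max(),'col',im[L==i].mean(0).round(0),'std',im[L==i].std(0).round(0)[0])
E
python3 -c "
from h import *
blobs('scene','s12.png');blobs('top','t12.png')"
```

```text
scene 64 [278. 191.] [ 0.49  -0.145  0.022] zmax 0.028 col [107. 117. 123.] std 23.0
scene 14 [263. 200.] [ 0.534 -0.174  0.023] zmax 0.031 col [160. 166. 165.] std 32.0
scene 67 [300. 204.] [ 0.517 -0.068  0.023] zmax 0.030 col [61. 63. 65.] std 21.0
scene 145 [271. 212.] [ 0.567 -0.136  0.023] zmax 0.031 col [71. 75. 78.] std 20.0
scene 145 [286. 211.] [ 0.554 -0.099  0.022] zmax 0.030 col [67. 74. 77.] std 14.0
top 33 [360. 195.] [ 0.581 -0.132  0.025] zmax 0.033 col [84. 88. 91.] std 14.0
top 11 [352. 199.] [ 0.569 -0.108  0.022] zmax 0.028 col [73. 78. 80.] std 13.0
top 57 [362. 207.] [ 0.546 -0.139  0.025] zmax 0.033 col [67. 72. 75.] std 7.0
top 9 [354. 206.] [ 0.548 -0.115  0.023] zmax 0.028 col [68. 72. 76.] std 9.0
top 66 [338. 218.] [ 0.512 -0.068  0.024] zmax 0.034 col [75. 79. 81.] std 20.0
top 47 [364. 227.] [ 0.487 -0.145  0.024] zmax 0.032 col [105. 114. 122.] std 17.0
```

Six stones are located in the tray, so both loads are out. Bring the pail to the middle rack spot.

```bash

python3 -m creep '[[0.025,-0.001,-0.01,0,-3,0,0],[0.05,-0.002,-0.022,0,-10,0,0],[0.07,-0.002,-0.035,0,-17,0,0],[0.088,-0.003,-0.05,0,-24,0,0],[0.1,-0.004,-0.064,0,-31,0,0],[0.11,-0.005,-0.076,0,-38,0,0],[0.115,-0.005,-0.085,0,-45,0,0],[0.116,-0.005,-0.089,0,-52,0,0]]'
python3 - <<'E'
from h import *
p,T=spot(0,.12); st();rel(p,T)
E
```

```text
time_s: 27.82
tool_pos: [0.5356, -0.1306, 0.284]
eef_rot: [-0.145, 0.661, 0.724, 0.132]
wrist_force: [-0.5, 0.1, -3.7]
width: 0.0138
grip_force: 30.0
t27.8 p [ 0.5356 -0.1306  0.284 ] yaw 95.2 z [-0.035  0.383 -0.923] q [ 0.763  0.253 -0.423  1.505 -0.253  1.576  0.455] w 0.0138 g 30.0 F [-0.5  0.1 -3.7]
d mm [-235.3  -72.2  -45.6] w [ -0.88 -41.    38.97]
```

```bash

python3 -m creep '[[-0.022,-0.006,-0.01,0,-5,4.7,0],[-0.05,-0.015,-0.02,0,-10,9.5,0],[-0.082,-0.025,-0.027,-0.3,-15,14.3,0],[-0.114,-0.035,-0.033,-0.4,-20.3,19.4,0],[-0.146,-0.045,-0.038,-0.5,-25.5,24.3,0],[-0.178,-0.055,-0.042,-0.6,-30.7,29.2,0],[-0.208,-0.064,-0.045,-0.8,-35.9,34.1,0],[-0.2353,-0.0722,-0.0456,-0.9,-41,39,0]]'
python3 - <<'E'
from h import *
p,T=spot(0,.022); st();rel(p,T)
E
```

```text
time_s: 28.48
tool_pos: [0.4837, -0.3701, 0.2317]
eef_rot: [0.08, 0.866, 0.47, -0.153]
wrist_force: [-0.7, -0.5, -3.2]
width: 0.0141
grip_force: 30.0
t28.5 p [ 0.4837 -0.3701  0.2317] yaw 57.0 z [-0.19  -0.282 -0.94 ] q [ 0.624  0.267 -0.259  1.568  0.412  1.41  -0.291] w 0.0141 g 30.0 F [-0.7 -0.5 -3.2]
d mm [32.   2.1 88.4] w [-0.37 -0.1  -0.08]
```

```bash

python3 -m creep '[[0.004,0,0.011,0,0,0,0],[0.009,0.001,0.025,0,0,0,0],[0.014,0.001,0.039,0,0,0,0],[0.019,0.001,0.053,0,0,0,0],[0.024,0.002,0.067,0,0,0,0],[0.028,0.002,0.078,0,0,0,0],[0.031,0.002,0.085,0,0,0,0],[0.032,0.002,0.0884,0,0,0,0]]'
python3 -m creep '[[0.001,0,0.003,0,0,0,0],[0.002,0,0.006,0,0,0,0],[0.003,0,0.008,0,0,0,0],[0.0035,0,0.01,0,0,0,0],[0.004,0,0.0115,0,0,0,0],[0.0045,0,0.0125,0,0,0,0],[0.0047,0,0.0135,0,0,0,0],[0.005,0,0.0145,0,0,0,0]]'
python3 - <<'E'
from h import *
p,T=spot(0,0); st();rel(p,T)
E
```

```text
time_s: 29.15
tool_pos: [0.4852, -0.369, 0.1354]
eef_rot: [0.077, 0.865, 0.472, -0.153]
wrist_force: [-0.8, 0.0, -2.6]
width: 0.0139
grip_force: 30.0
time_s: 29.82
tool_pos: [0.4857, -0.3701, 0.1218]
eef_rot: [0.079, 0.865, 0.472, -0.152]
wrist_force: [0.3, -0.3, -2.9]
width: 0.0141
grip_force: 30.0
t29.8 p [ 0.4857 -0.3701  0.1218] yaw 57.3 z [-0.189 -0.28  -0.941] q [ 0.616  0.354 -0.251  1.686  0.451  1.225 -0.374] w 0.0141 g 30.0 F [ 0.3 -0.3 -2.9]
d mm [ 1.1 -0.1  6.1] w [-0.36 -0.25  0.22]
```

```bash

python3 -m creep '[[0.0003,0,0.001,0,0,0,0],[0.0007,0,0.002,0,0,0,0],[0.001,0,0.003,0,0,0,0],[0.001,0,0.0035,0,0,0,0],[0.001,0,0.0035,0,0,0,0],[0.001,0,0.0035,0,0,0,0],[0.001,0,0.0035,0,0,0,0],[0.001,0,0.0035,0,0,0,0]]'

```

```text
time_s: 30.48
tool_pos: [0.4856, -0.3703, 0.1182]
eef_rot: [0.079, 0.865, 0.472, -0.152]
wrist_force: [0.5, -0.2, -1.7]
width: 0.0137
grip_force: 30.0
```

```bash

python3 -m creep '[[0.0003,0,0.001,0,0,0,0],[0.0006,0,0.0015,0,0,0,0],[0.0006,0,0.0015,0,0,0,0],[0.0006,0,0.0015,0,0,0,0],[0.0006,0,0.0015,0,0,0,0],[0.0006,0,0.0015,0,0,0,0],[0.0006,0,0.0015,0,0,0,0],[0.0006,0,0.0015,0,0,0,0]]'

```

```text
time_s: 31.15
tool_pos: [0.4858, -0.3704, 0.1182]
eef_rot: [0.08, 0.865, 0.472, -0.152]
wrist_force: [-0.4, 1.9, 5.4]
width: 0.0143
grip_force: 30.0
```

```bash

python3 -m creep '[[0,0,0,0,0,0,0.1],[0,0,0,0,0,0,0.3],[0,0,0,0,0,0,0.5],[0,0,0,0,0,0,0.5],[0,0,0,0,0,0,0.5],[0,0,0,0,0,0,0.5],[0,0,-0.002,0,0,0,0.5],[0,0,-0.006,0,0,0,0.5]]' | tail -2
python3 -m creep '[[0,0,-0.01,0,0,0,0.5],[0,0,-0.025,0,0,0,0.5],[0,0,-0.045,0,0,0,0.5],[0,0,-0.07,0,0,0,0.5],[0,0,-0.1,0,0,0,0.6],[0,0,-0.13,0,0,0,0.8],[0,0,-0.165,0,0,0,1],[0,0,-0.2,0,0,0,1]]'
python3 - <<'E'
from h import *
st(); rel([.53,-.03,.34],toolR(45,-10));
im,d=snap('scene','s13.png');snap('top','t13.png');blobs('scene','s13.png');P=cloud('scene',d)
m=(np.hypot(P[...,0]-.4675,P[...,1]+.398)<.06)&(P[...,2]>.076)&(P[...,2]<.09);q=P[m];print(m.sum(),q.min(0),q.max(0))
E
```

```text
width: 0.0424
grip_force: 0.0
time_s: 32.48
tool_pos: [0.5245, -0.3116, 0.3127]
eef_rot: [0.079, 0.865, 0.472, -0.152]
wrist_force: [0.9, 0.2, -0.3]
width: 0.0625
grip_force: 0.0
t32.5 p [ 0.5245 -0.3116  0.3127] yaw 57.3 z [-0.188 -0.28  -0.941] q [ 0.537  0.27  -0.297  1.405  0.401  1.599 -0.339] w 0.0625 g 0.0 F [ 0.9  0.2 -0.3]
d mm [ 216.8 -148.1 -105.6] w [ 2.74  9.74 11.91]
scene 65 [278. 191.] [ 0.49  -0.145  0.022] zmax 0.029 col [104. 113. 119.] std 24.0
scene 144 [257. 198.] [ 0.539 -0.187  0.032] zmax 0.044 col [172. 180. 181.] std 29.0
scene 72 [301. 204.] [ 0.517 -0.068  0.021] zmax 0.028 col [90. 94. 96.] std 32.0
scene 144 [271. 212.] [ 0.567 -0.136  0.022] zmax 0.032 col [ 94. 100. 103.] std 26.0
scene 145 [286. 211.] [ 0.554 -0.099  0.023] zmax 0.031 col [ 98. 107. 112.] std 25.0
168 [ 0.41548637 -0.44994422  0.07611359] [ 0.52161962 -0.34541468  0.08855806]
```

Both pails stand; the ball is at about (0.536,−0.185), isolated. Go for the middle pail.

```bash

python3 -m creep '[[0.02,-0.013,-0.01,0.3,1,1.2,1],[0.05,-0.034,-0.024,0.7,2.4,3,1],[0.08,-0.055,-0.039,1.1,4,4.8,1],[0.11,-0.076,-0.054,1.6,5.5,6.6,1],[0.14,-0.096,-0.068,2,7,8.4,1],[0.17,-0.116,-0.083,2.4,8.4,10.2,1],[0.199,-0.136,-0.097,2.7,9.4,11.4,1],[0.2168,-0.1481,-0.1056,2.8,9.8,11.8,1]]'
python3 - <<'E'
from h import *
st(); rel([.575,.20,.32],toolR(33,-20)); rel([.5878,.294,.26],toolR(33,-20)); 
E
```

```text
time_s: 33.25
tool_pos: [0.5297, -0.0263, 0.3388]
eef_rot: [0.032, 0.92, 0.383, -0.079]
wrist_force: [0.8, 0.4, -0.4]
width: 0.0871
grip_force: 0.0
t33.2 p [ 0.5297 -0.0263  0.3388] yaw 45.3 z [-0.121 -0.12  -0.985] q [ 0.319  0.154 -0.448  1.465  0.171  1.674 -0.904] w 0.0871 g 0.0 F [ 0.8  0.4 -0.4]
d mm [ 193.1 -127.   -14. ] w [  3.05 -10.15  11.9 ]
d mm [ 278.  -184.    32.3] w [  3.05 -10.15  11.9 ]
```

```bash

python3 -m creep '[[0.02,-0.013,0,0.3,-1,1.2,1],[0.052,-0.034,0,0.7,-2.4,3,1],[0.084,-0.055,0,1.1,-4,4.8,1],[0.116,-0.077,0,1.6,-5.5,6.6,1],[0.148,-0.098,0,2,-7,8.4,1],[0.18,-0.119,0,2.4,-8.4,10.2,1],[0.212,-0.14,0.003,2.8,-9.6,11.4,1],[0.244,-0.161,0.01,3.05,-10.15,11.9,1]]'
python3 - <<'E'
from h import *
st(); rel([.5878,.294,.235],toolR(33,-20)); 
E
```

```text
time_s: 33.92
tool_pos: [0.5849, 0.2538, 0.2858]
eef_rot: [0.05, 0.945, 0.277, -0.168]
wrist_force: [0.5, 0.1, 0.7]
width: 0.0867
grip_force: 0.0
t33.9 p [0.5849 0.2538 0.2858] yaw 32.7 z [-0.289 -0.187 -0.939] q [-0.176  0.608 -0.522  1.04   0.272  1.911 -1.623] w 0.0867 g 0.0 F [0.5 0.1 0.7]
d mm [ 40.2 -32.3  39.3] w [-0.03  0.16 -0.26]
```

```bash

python3 -m creep '[[0.008,-0.008,0.002,0,0,0,1],[0.018,-0.018,0.008,0,0,0,1],[0.026,-0.026,0.014,0,0,0,1],[0.033,-0.032,0.02,0,0,0,1],[0.036,-0.0323,0.028,0,0,0,1],[0.038,-0.0323,0.034,0,0,0,0.8],[0.0402,-0.0323,0.0393,0,0,0,0.7],[0.0402,-0.0323,0.0393,0,0,0,0.6]]'
python3 - <<'E'
from h import *
st(); rel([.5878,.294,.182],toolR(33,-20)); 
E
```

```text
time_s: 34.58
tool_pos: [0.5874, 0.2902, 0.234]
eef_rot: [0.05, 0.945, 0.277, -0.169]
wrist_force: [0.8, -0.4, 0.1]
width: 0.0745
grip_force: 0.0
t34.6 p [0.5874 0.2902 0.234 ] yaw 32.7 z [-0.29  -0.188 -0.938] q [-0.221  0.667 -0.521  1.057  0.28   1.842 -1.675] w 0.0745 g 0.0 F [ 0.8 -0.4  0.1]
d mm [20.2 -3.1 48. ] w [-0.01  0.26 -0.31]
```

```bash

python3 -m creep '[[0.003,-0.001,0.008,0,0,0,0.5],[0.006,-0.002,0.016,0,0,0,0.5],[0.01,-0.002,0.025,0,0,0,0.5],[0.014,-0.002,0.034,0,0,0,0.5],[0.017,-0.002,0.042,0,0,0,0.5],[0.02,-0.002,0.049,0,0,0,0.5],[0.02,-0.002,0.05,0,0,0,0.5],[0.02,-0.002,0.05,0,0,0,0.5]]'
python3 -m creep '[[0,0,0,0,0,0,0],[0,0,0,0,0,0,0],[0,0,0,0,0,0,0],[0,0,0,0,0,0,0],[0,0,0,0,0,0,0],[0,0,0,0,0,0,0],[0,0,0,0,0,0,0],[0,0,0,0,0,0,0]]'
python3 -m creep '[[0,0,0,0,0,0,0],[0,0,0,0,0,0,0],[0,0,0,0,0,0,0],[0,0,0,0,0,0,0],[0,0,0,0,0,0,0],[0,0,0,0,0,0,0],[0,0,0,0,0,0,0],[0,0,0,0,0,0,0]]' | tail -2
python3 - <<'E'
from h import *
s=st(); rel(s['tool_pos']+[0,0,.045],toolR(33,-20)); 
E
```

```text
time_s: 35.25
tool_pos: [0.5872, 0.2943, 0.1803]
eef_rot: [0.05, 0.944, 0.278, -0.169]
wrist_force: [-0.2, 0.4, 0.4]
width: 0.0439
grip_force: 0.0
time_s: 35.92
tool_pos: [0.5876, 0.2948, 0.1814]
eef_rot: [0.05, 0.945, 0.278, -0.168]
wrist_force: [0.2, 1.4, 2.1]
width: 0.0143
grip_force: 30.0
width: 0.0137
grip_force: 30.0
t36.6 p [0.5876 0.2947 0.1814] yaw 32.8 z [-0.289 -0.187 -0.939] q [-0.217  0.693 -0.519  1.124  0.287  1.751 -1.687] w 0.0137 g 30.0 F [0.6 1.8 3. ]
d mm [-15.5   0.  -42.2] w [-0.04  0.14 -0.19]
```

```bash

python3 -m creep '[[-0.0019,0,-0.0053,0,0,0,0],[-0.0038,0,-0.0106,0,0,0,0],[-0.0057,0,-0.0159,0,0,0,0],[-0.0077,0,-0.0212,0,0,0,0],[-0.0096,0,-0.0265,0,0,0,0],[-0.0115,0,-0.0318,0,0,0,0],[-0.0134,0,-0.037,0,0,0,0],[-0.0154,0,-0.0423,0,0,0,0]]'
python3 -m creep '[[-0.01,0,-0.015,0,0,0,0],[-0.03,0,-0.03,0,0,0,0],[-0.055,0,-0.035,0,0,0,0],[-0.08,0,-0.035,0,0,0,0],[-0.105,0,-0.035,0,0,0,0],[-0.13,0,-0.035,0,0,0,0],[-0.145,0,-0.035,0,0,0,0],[-0.155,0,-0.035,0,0,0,0]]'
python3 - <<'E'
from h import *
s=st(); rel([.5,.06,.34],toolR(45,-20)); rel([.47,-.05,.34],toolR(50,-20)); snap('scene','s14.png')
from plan import *
q=s['joint_positions']
for p,T in(([.5,.0,.34],toolR(45,-20)),([.43,-.2,.32],toolR(57,-20)),spot(-1,.12),spot(-1,0)): q,e,a=ik(np.array(p),T,q); print(e,a,q.round(2))
E
```

```text
time_s: 37.25
tool_pos: [0.5883, 0.2948, 0.2269]
eef_rot: [0.05, 0.945, 0.278, -0.167]
wrist_force: [1.0, -0.7, -2.1]
width: 0.0136
grip_force: 30.0
time_s: 37.92
tool_pos: [0.4749, 0.222, 0.3144]
eef_rot: [0.05, 0.945, 0.278, -0.166]
wrist_force: [-0.2, -1.0, -2.6]
width: 0.0135
grip_force: 30.0
t37.9 p [0.4749 0.222  0.3144] yaw 32.8 z [-0.286 -0.187 -0.94 ] q [-0.077  0.343 -0.567  1.347  0.164  1.851 -1.63 ] w 0.0135 g 30.0 F [-0.2 -1.  -2.6]
d mm [-71.2 149.8  -1. ] w [-4.060e+00 -1.000e-02 -1.151e+01]
d mm [-150.9  226.    28.1] w [ -5.77  -0.   -16.21]
4.5220455418721105e-07 0.0001764704281303163 [ 0.18  0.21 -0.45  1.44  0.27  1.81 -1.03]
5.198049364214543e-07 0.0002219215433920615 [ 0.39  0.01 -0.25  1.69  0.32  1.6  -0.45]
2.3294226725138647e-07 9.517906440781802e-05 [ 0.51  0.04 -0.14  1.83  0.35  1.36 -0.29]
2.1396829095870285e-07 8.236603247976058e-05 [ 0.5   0.14 -0.14  1.97  0.4   1.13 -0.4 ]
```

```bash

python3 -m creep '[[-0.012,0.018,0.002,-0.4,0,-1.3,0],[-0.033,0.049,0.006,-1.2,0,-3.5,0],[-0.054,0.081,0.01,-2,0,-5.8,0],[-0.075,0.113,0.014,-2.8,0,-8.1,0],[-0.096,0.145,0.018,-3.6,0,-10.3,0],[-0.117,0.176,0.022,-4.5,0,-12.6,0],[-0.138,0.207,0.026,-5.2,0,-14.8,0],[-0.1509,0.226,0.028,-5.8,0,-16.2,0]]'
python3 - <<'E'
from h import *
s=st(); p,T=spot(-1,.12); rel(p,T)
E
```

```text
time_s: 38.63
tool_pos: [0.4709, -0.0539, 0.3389]
eef_rot: [0.074, 0.893, 0.415, -0.159]
wrist_force: [0.6, -0.4, -2.8]
width: 0.0137
grip_force: 30.0
t38.6 p [ 0.4709 -0.0539  0.3389] yaw 49.9 z [-0.222 -0.264 -0.939] q [ 0.283  0.108 -0.442  1.545  0.278  1.766 -0.845] w 0.0137 g 30.0 F [ 0.6 -0.4 -2.8]
d mm [-196.6  103.9  182.4] w [-2.47  0.2  -6.79]
```

```bash

python3 -m creep '[[-0.017,0.01,0.005,-0.3,0,-0.9,0],[-0.045,0.024,0.02,-0.6,0,-1.8,0],[-0.075,0.039,0.045,-0.9,0,-2.7,0],[-0.103,0.054,0.075,-1.2,0,-3.6,0],[-0.13,0.069,0.105,-1.5,0,-4.5,0],[-0.157,0.083,0.135,-1.9,0,-5.4,0],[-0.183,0.097,0.165,-2.2,0,-6.2,0],[-0.1966,0.1039,0.1824,-2.5,0,-6.8,0]]'
python3 - <<'E'
from h import *
s=st(); p,T=spot(-1,.022); rel(p,T)
E
```

```text
time_s: 39.3
tool_pos: [0.3892, -0.3091, 0.2333]
eef_rot: [0.083, 0.865, 0.471, -0.155]
wrist_force: [0.8, -0.1, -2.3]
width: 0.0137
grip_force: 30.0
t39.3 p [ 0.3892 -0.3091  0.2333] yaw 57.2 z [-0.19  -0.289 -0.938] q [ 0.57   0.026 -0.204  1.833  0.356  1.375 -0.294] w 0.0137 g 30.0 F [ 0.8 -0.1 -2.3]
d mm [33.1  2.3 89.7] w [-0.14  0.2   0.06]
```

```bash

python3 -m creep '[[0.004,0,0.011,0,0,0,0],[0.009,0.001,0.025,0,0,0,0],[0.014,0.001,0.039,0,0,0,0],[0.019,0.001,0.053,0,0,0,0],[0.024,0.002,0.067,0,0,0,0],[0.028,0.002,0.078,0,0,0,0],[0.032,0.002,0.086,0,0,0,0],[0.033,0.002,0.0897,0,0,0,0]]'
python3 -m creep '[[0.001,0,0.003,0,0,0,0],[0.002,0,0.006,0,0,0,0],[0.003,0,0.008,0,0,0,0],[0.0035,0,0.01,0,0,0,0],[0.004,0,0.0115,0,0,0,0],[0.0047,0,0.0135,0,0,0,0],[0.0053,0,0.015,0,0,0,0],[0.0056,0,0.0165,0,0,0,0]]'
python3 - <<'E'
from h import *
s=st(); p,T=spot(-1,0); rel(p,T)
E
```

```text
time_s: 39.97
tool_pos: [0.3928, -0.3058, 0.1377]
eef_rot: [0.082, 0.864, 0.472, -0.154]
wrist_force: [-0.6, 0.2, -2.8]
width: 0.0137
grip_force: 30.0
time_s: 40.63
tool_pos: [0.3926, -0.307, 0.1217]
eef_rot: [0.083, 0.864, 0.472, -0.154]
wrist_force: [0.2, -0.5, -2.9]
width: 0.0133
grip_force: 30.0
t40.6 p [ 0.3926 -0.307   0.1217] yaw 57.3 z [-0.187 -0.289 -0.939] q [ 0.56   0.129 -0.21   1.961  0.403  1.168 -0.401] w 0.0133 g 30.0 F [ 0.2 -0.5 -2.9]
d mm [-1.2  0.3  6.8] w [-0.02  0.14  0.18]
```

```bash

python3 -m creep '[[0,0,0.0015,0,0,0,0],[0,0,0.003,0,0,0,0],[0,0,0.0045,0,0,0,0],[0,0,0.005,0,0,0,0],[0,0,0.0055,0,0,0,0],[0,0,0.006,0,0,0,0],[0,0,0.006,0,0,0,0],[0,0,0.006,0,0,0,0]]'

```

```text
time_s: 41.3
tool_pos: [0.3914, -0.3087, 0.1161]
eef_rot: [0.083, 0.864, 0.472, -0.154]
wrist_force: [-0.8, 1.0, -3.4]
width: 0.0137
grip_force: 30.0
```

```bash

python3 -m creep '[[0.0003,0,0.001,0,0,0,0],[0.0006,0,0.0018,0,0,0,0],[0.0006,0,0.0018,0,0,0,0],[0.0006,0,0.0018,0,0,0,0],[0.0006,0,0.0018,0,0,0,0],[0.0006,0,0.0018,0,0,0,0],[0.0006,0,0.0018,0,0,0,0],[0.0006,0,0.0018,0,0,0,0]]'

```

```text
time_s: 41.97
tool_pos: [0.3916, -0.3088, 0.1145]
eef_rot: [0.083, 0.864, 0.472, -0.154]
wrist_force: [0.3, 1.5, 1.1]
width: 0.0137
grip_force: 30.0
```

```bash

python3 -m creep '[[0,0,0,0,0,0,0.1],[0,0,0,0,0,0,0.3],[0,0,0,0,0,0,0.5],[0,0,0,0,0,0,0.5],[0,0,0,0,0,0,0.5],[0,0,0,0,0,0,0.5],[0,0,-0.002,0,0,0,0.5],[0,0,-0.006,0,0,0,0.5]]' | tail -2
python3 -m creep '[[0,0,-0.01,0,0,0,0.5],[0,0,-0.025,0,0,0,0.5],[0,0,-0.045,0,0,0,0.5],[0,0,-0.07,0,0,0,0.5],[0,0,-0.1,0,0,0,0.6],[0,0,-0.13,0,0,0,0.8],[0,0,-0.165,0,0,0,1],[0,0,-0.2,0,0,0,1]]'
python3 - <<'E'
from loc import *
st(); loc('L2'); blobs('scene','L2scene.png');blobs('top','L2top.png')
z=np.load('pics/L2scene.png.npz')
for k in(1,0,-1):
    P=cloud('scene',z['d']);c=C+ax*k*.112
    m=(np.hypot(P[...,0]-c[0],P[...,1]-c[1])<.06)&(P[...,2]>.076)&(P[...,2]<.09);q=P[m];print(k,c,m.sum(),q.min(0),q.max(0))
E
```

```text
width: 0.0424
grip_force: 0.0
time_s: 43.3
tool_pos: [0.43, -0.2484, 0.31]
eef_rot: [0.083, 0.864, 0.472, -0.154]
wrist_force: [0.9, -0.1, -1.2]
width: 0.0624
grip_force: 0.0
t43.3 p [ 0.43   -0.2484  0.31  ] yaw 57.3 z [-0.187 -0.289 -0.939] q [ 0.494  0.028 -0.268  1.678  0.337  1.562 -0.369] w 0.0624 g 0.0 F [ 0.9 -0.1 -1.2]
scene tray ((533.9609985351562, -103.24896240234375), (366.3428649902344, 372.7353515625), 89.97880554199219) [285.77454995 217.7823534 ]
scene dish ((430.8716125488281, 70.5904541015625), (105.64519500732422, 104.40966033935547), 6.642868995666504)
top tray ((533.36767578125, -75.65249633789062), (300.945068359375, 297.82403564453125), 86.78023529052734) [347.95898543 203.14337111]
top dish ((428.9046325683594, 70.92263793945312), (104.06512451171875, 104.5201187133789), 1.5897712707519531)
scene 64 [278. 190.] [ 0.49  -0.145  0.023] zmax 0.031 col [100. 110. 116.] std 22.0
scene 146 [257. 198.] [ 0.539 -0.187  0.031] zmax 0.044 col [170. 177. 178.] std 29.0
scene 72 [301. 204.] [ 0.517 -0.068  0.022] zmax 0.029 col [88. 92. 94.] std 31.0
scene 143 [271. 212.
[... 185 characters left out ...]
1  0.024] zmax 0.032 col [100. 107. 112.] std 19.0
top 67 [362. 207.] [ 0.544 -0.139  0.024] zmax 0.033 col [100. 107. 112.] std 20.0
top 125 [379. 212.] [ 0.531 -0.187  0.035] zmax 0.043 col [160. 168. 171.] std 18.0
top 68 [338. 218.] [ 0.512 -0.068  0.024] zmax 0.032 col [ 98. 103. 106.] std 23.0
top 47 [364. 227.] [ 0.487 -0.145  0.024] zmax 0.030 col [105. 114. 121.] std 17.0
1 [ 0.56153742 -0.45883554] 192 [ 0.50721274 -0.51309118  0.07636878] [ 0.61052314 -0.40968689  0.08983839]
0 [ 0.4675 -0.398 ] 166 [ 0.4160756  -0.44949295  0.07604502] [ 0.5191392  -0.34632017  0.0882068 ]
-1 [ 0.37346258 -0.33716446] 154 [ 0.31920471 -0.38582325  0.07610941] [ 0.42596886 -0.28410282  0.08650956]
```

The dish has been knocked to about (0.430, 0.071), and all three pails stand on the rack. Fit the ball and plan the pick.

```bash
python3 - <<'E'
from plan import *
from h import *
pts=[]
for n in('scene','top'):
    z=np.load(f'pics/L2{n}.png.npz');Q=cloud(n,z['d']);m=(np.hypot(Q[...,0]-.534,Q[...,1]+.187)<.03)&(Q[...,2]>.018)&(Q[...,2]<.06)
    r=least_squares(lambda c:np.linalg.norm(Q[m]-c,axis=1)-.019,[.534,-.187,.023],loss='soft_l1',f_scale=.002);print(n,r.x.round(4),m.sum()); pts.append(r.x)
b=np.mean(pts,0);print(b)
s=st(); rel([b[0],b[1],.12],toolR(90,0))
q=s['joint_positions']
for p,T in(([b[0],b[1],.12],toolR(90,0)),([b[0],b[1],.016],toolR(90,0)),([b[0],b[1],.15],toolR(90,0)),([.47,-.05,.2],toolR(90,0)),([.43,.07,.2],toolR(90,0)),([.43,.07,.07],toolR(90,0)),([.43,.07,.06],toolR(90,0))): q,e,a=ik(np.array(p),T,q); print(round(e*1000,1),round(a,1),q.round(2))
E
```

```text
scene [ 0.5325 -0.1915  0.0217] 146
top [ 0.5315 -0.1898  0.0225] 125
[ 0.53201952 -0.19062223  0.02212896]
t43.4 p [ 0.4339 -0.2476  0.3143] yaw 57.3 z [-0.176 -0.293 -0.94 ] q [ 0.493  0.026 -0.27   1.671  0.337  1.56  -0.37 ] w 0.0705 g 0.0 F [1.9 0.7 0.7]
d mm [161.2  50.3 148.7] w [ -5.15  19.57 -32.27]
0.0 0.0 [ 0.62  0.25 -0.36  1.79  0.1   1.12  0.22]
0.0 0.0 [ 0.59  0.37 -0.34  1.87  0.15  0.92  0.18]
0.0 0.0 [ 0.61  0.22 -0.35  1.76  0.08  1.18  0.24]
0.0 0.0 [ 0.51 -0.02 -0.45  1.9  -0.01  1.26  0.06]
0.0 0.0 [ 0.41 -0.12 -0.58  1.98 -0.07  1.26 -0.15]
0.0 0.0 [ 0.37  0.04 -0.6   2.13  0.03  0.97 -0.24]
0.0 0.0 [ 0.37  0.06 -0.6   2.14  0.04  0.95 -0.25]
```

```bash

python3 -m creep '[[0.015,0.004,0,-0.6,2.5,-4,1],[0.04,0.012,0.01,-1.2,5,-8,1],[0.07,0.021,0.03,-1.9,7.5,-12.2,1],[0.097,0.03,0.055,-2.6,10,-16.4,1],[0.122,0.038,0.085,-3.3,12.5,-20.6,1],[0.143,0.044,0.115,-4,15,-24.8,1],[0.156,0.049,0.138,-4.6,17.5,-28.8,1],[0.1612,0.0503,0.1487,-5.1,19.6,-32.3,1]]'
python3 -m creep '[[0,0,0,0,0,0,1],[0,0,0,0,0,0,1],[0,0,0,0,0,0,1],[0,0,0,0,0,0,1],[0,0,0,0,0,0,1],[0,0,0,0,0,0,1],[0,0,0,0,0,0,1],[0,0,0,0,0,0,1]]' | head -2
python3 - <<'E'
from h import *
st(); rel([.532,-.1905,.05],toolR(90,0))
E
```

```text
time_s: 44.07
tool_pos: [0.5246, -0.1906, 0.1085]
eef_rot: [-0.009, 0.707, 0.707, -0.003]
wrist_force: [-0.5, -0.8, 0.0]
width: 0.0866
grip_force: 0.0
time_s: 44.73
tool_pos: [0.5264, -0.192, 0.1128]
t44.7 p [ 0.5264 -0.192   0.1128] yaw 89.8 z [-0.011  0.004 -1.   ] q [ 0.567  0.245 -0.301  1.801  0.079  1.12   0.236] w 0.0872 g 0.0 F [ 0.6  0.4 -1.1]
d mm [ 1.3  6.3 62.8] w [-0.64 -0.2  -0.2 ]
```

```bash

python3 -m creep '[[0,0.002,0.01,0,0,0,1],[0.001,0.004,0.02,-0.3,0,0,1],[0.001,0.006,0.035,-0.6,-0.2,-0.2,1],[0.001,0.006,0.045,-0.6,-0.2,-0.2,1],[0.001,0.006,0.055,-0.6,-0.2,-0.2,1],[0.001,0.006,0.0628,-0.6,-0.2,-0.2,1],[0.001,0.006,0.0628,-0.6,-0.2,-0.2,1],[0.001,0.006,0.0628,-0.6,-0.2,-0.2,1]]'
python3 - <<'E'
from h import *
st(); rel([.532,-.1905,.017],toolR(90,0)); im,d=snap('scene','s15.png'); snap('top','t15.png'); blobs('scene','s15.png');blobs('top','t15.png')
cv2.imwrite('pics/c15.png',cv2.resize(im[120:280,190:400],None,fx=3.5,fy=3.5,interpolation=2))
E
```

```text
time_s: 45.4
tool_pos: [0.5311, -0.1908, 0.049]
eef_rot: [-0.001, 0.707, 0.707, -0.0]
wrist_force: [-0.3, -0.7, 0.1]
width: 0.0869
grip_force: 0.0
t45.4 p [ 0.5311 -0.1908  0.049 ] yaw 90.0 z [-0.002  0.001 -1.   ] q [ 0.554  0.319 -0.295  1.852  0.109  0.989  0.212] w 0.0869 g 0.0 F [-0.3 -0.7  0.1]
d mm [ 0.3  0.9 32. ] w [-0.13 -0.06 -0.02]
scene 17 [265. 180.] [ 0.485 -0.183  0.05 ] zmax 0.060 col [63. 63. 63.] std 57.0
scene 65 [278. 191.] [ 0.49  -0.145  0.022] zmax 0.031 col [104. 114. 120.] std 23.0
scene 71 [260. 200.] [ 0.54  -0.179  0.029] zmax 0.038 col [179. 187. 187.] std 29.0
scene 71 [301. 204.] [ 0.517 -0.068  0.022] zmax 0.029 col [90. 94. 97.] std 31.0
scene 145 [271. 212.] [ 0.567 -0.136  0.023] zmax 0.031 col [ 95. 101. 104.] std 26.0
scene 30 [249. 206.] [ 0.583 -0.191  0.05 ] zmax 0.060 col [36. 36. 36.] std 41.0
scene 147 [286. 211.] [ 0.554 -0.099  0.022] zmax 0.031 col [100. 109. 114.] std 25.0
top 199 [353. 203.] [ 0.557 -0.11   0.024] zmax 0.033 col [100. 107. 112.] std 19.0
top 67 [362. 207.] [ 0.544 -0.139  0.024] zmax 0.031 col [ 99. 107. 111.] std 20.0
top 9 [374. 212.] [ 0.531 -0.172  0.027] zmax 0.031 col [157. 163. 165.] std 7.0
top 67 [338. 218.] [ 0.512 -0.068  0.024] zmax 0.031 col [ 97. 101. 105.] std 22.0
top 47 [364. 227.] [ 0.487 -0.145  0.025] zmax 0.032 col [105. 114. 120.] std 18.0
```

View pics/c15.png

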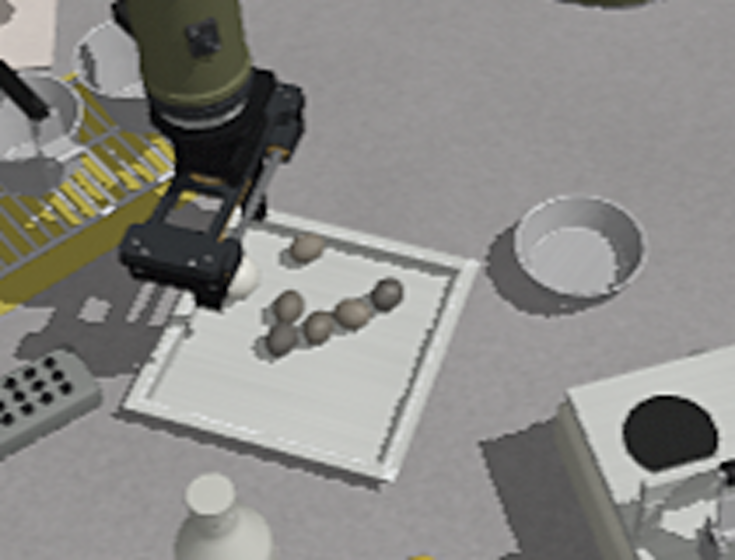

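The jaws straddle the ball (crop 240,275), clear of the six stones. Descend and close.

```bash

python3 -m creep '[[0,0,0.006,0,0,0,1],[0,0,0.012,0,0,0,1],[0,0.001,0.018,0,0,0,1],[0,0.001,0.024,0,0,0,1],[0,0.001,0.029,0,0,0,1],[0,0.001,0.032,0,0,0,1],[0,0.001,0.032,0,0,0,0.8],[0,0.001,0.032,0,0,0,0.6]]'
python3 -m creep '[[0,0,0,0,0,0,0.4],[0,0,0,0,0,0,0.2],[0,0,0,0,0,0,0],[0,0,0,0,0,0,0],[0,0,0,0,0,0,0],[0,0,0,0,0,0,0],[0,0,0,0,0,0,0],[0,0,0,0,0,0,0]]'
python3 -m creep '[[0,0,0,0,0,0,0],[0,0,0,0,0,0,0],[0,0,0,0,0,0,0],[0,0,0,0,0,0,0],[0,0,-0.01,0,0,0,0],[0,0,-0.025,0,0,0,0],[0,0,-0.045,0,0,0,0],[0,0,-0.07,0,0,0,0]]'
python3 - <<'E'
from loc import *
st(); rel([.46,-.05,.16],toolR(90,0)); loc('L3')
E
```

```text
time_s: 46.17
tool_pos: [0.5323, -0.1908, 0.0173]
eef_rot: [-0.001, 0.707, 0.707, -0.0]
wrist_force: [0.4, -0.0, 0.2]
width: 0.0799
grip_force: 0.0
time_s: 46.83
tool_pos: [0.5324, -0.1909, 0.0176]
eef_rot: [-0.001, 0.707, 0.707, -0.0]
wrist_force: [0.0, -0.1, 0.9]
width: 0.0367
grip_force: 30.0
time_s: 47.5
tool_pos: [0.5312, -0.1904, 0.0873]
eef_rot: [-0.002, 0.707, 0.707, -0.001]
wrist_force: [-0.3, 0.1, -0.7]
width: 0.0363
grip_force: 30.0
t47.5 p [ 0.5312 -0.1904  0.0873] yaw 90.0 z [-0.004  0.002 -1.   ] q [ 0.561  0.275 -0.301  1.82   0.092  1.065  0.225] w 0.0363 g 30.0 F [-0.3  0.1 -0.7]
d mm [140.5 -71.5 -72.1] w [-0.24 -0.1   0.  ]
scene tray ((539.5149536132812, -100.26739501953125), (360.4359130859375, 363.6288757324219), 89.93087005615234) [289.18996476 220.98028193]
scene dish ((431.34765625, 70.44021606445312), (104.00685119628906, 104.64179992675781), 63.83055114746094)
top tray ((531.5875244140625, -72.75105285644531), (252.0687713623047, 365.0346374511719), 72.91803741455078) [343.08264165 203.96643811]
top dish ((430.3197021484375, 70.98994445800781), (104.80504608154297, 104.20569610595703), 46.50972366333008)
```

```bash

python3 -m creep '[[0.005,-0.003,-0.015,0,0,0,0],[0.02,-0.01,-0.035,0,0,0,0],[0.04,-0.02,-0.055,0,0,0,0],[0.062,-0.032,-0.068,0,0,0,0],[0.085,-0.043,-0.072,0,0,0,0],[0.108,-0.055,-0.072,0,0,0,0],[0.128,-0.065,-0.072,0,0,0,0],[0.1405,-0.0715,-0.072,0,0,0,0]]'
python3 - <<'E'
from h import *
st(); rel([.431,.0707,.11],toolR(90,0))
E
```

```text
time_s: 48.27
tool_pos: [0.4597, -0.0481, 0.1595]
eef_rot: [-0.001, 0.706, 0.708, -0.001]
wrist_force: [0.9, 0.1, -0.9]
width: 0.0363
grip_force: 30.0
t48.3 p [ 0.4597 -0.0481  0.1595] yaw 90.1 z [-0.002  0.001 -1.   ] q [ 0.466 -0.012 -0.413  1.976 -0.006  1.179  0.057] w 0.0363 g 30.0 F [ 0.9  0.1 -0.9]
d mm [118.8 -28.4  49.6] w [-0.12 -0.04  0.12]
```

```bash

python3 -m creep '[[0.015,-0.004,0,0,0,0,0],[0.035,-0.008,0.005,0,0,0,0],[0.055,-0.013,0.012,0,0,0,0],[0.075,-0.018,0.022,0,0,0,0],[0.093,-0.022,0.032,0,0,0,0],[0.108,-0.026,0.042,0,0,0,0],[0.1188,-0.0284,0.0496,0,0,0,0],[0.1188,-0.0284,0.0496,0,0,0,0]]'
python3 - <<'E'
from loc import *
st(); rel([.431,.0707,.032],toolR(90,0)); loc('L4')
E
```

```text
time_s: 48.93
tool_pos: [0.4308, 0.0704, 0.1086]
eef_rot: [-0.002, 0.706, 0.708, -0.001]
wrist_force: [-0.8, -0.1, -1.5]
width: 0.0369
grip_force: 30.0
t48.9 p [0.4308 0.0704 0.1086] yaw 90.2 z [-0.005  0.001 -1.   ] q [ 0.34  -0.009 -0.553  2.083 -0.008  1.07  -0.206] w 0.0369 g 30.0 F [-0.8 -0.1 -1.5]
d mm [ 0.3  0.6 76.6] w [-0.26 -0.06  0.19]
scene tray ((539.2529907226562, -100.13404846191406), (363.2942810058594, 361.5479736328125), 0.32647329568862915) [287.52850899 229.08181726]
scene dish ((438.5378112792969, 71.4360580444336), (95.51858520507812, 104.34303283691406), 6.840048789978027)
top tray ((568.183349609375, -119.72784423828125), (222.4705352783203, 221.46975708007812), 88.10196685791016) [353.81973176 193.8695158 ]
top dish ((440.2749938964844, 20.73910903930664), (32.35775375366211, 2.8544528484344482), 12.835009574890137)
```

Dish still there (partly hidden now). Lower and release gently.

```bash

python3 -m creep '[[0,0,0.012,0,0,0,0],[0,0,0.025,0,0,0,0],[0,0,0.038,0,0,0,0],[0,0,0.05,0,0,0,0],[0,0,0.06,0,0,0,0],[0,0,0.068,0,0,0,0],[0,0.0005,0.074,0,0,0,0],[0,0.0005,0.0766,0,0,0,0]]'
python3 -m creep '[[0,0,0.002,0,0,0,0],[0,0,0.002,0,0,0,0],[0,0,0.002,0,0,0,0.45],[0,0,0.002,0,0,0,0.52],[0,0,0.002,0,0,0,0.54],[0,0,0.002,0,0,0,0.54],[0,0,0.002,0,0,0,0.54],[0,0,0.002,0,0,0,0.54]]'
python3 -m creep '[[0,0,0,0,0,0,0.54],[0,0,0,0,0,0,0.54],[0,0,-0.01,0,0,0,0.54],[0,0,-0.025,0,0,0,0.54],[0,0,-0.045,0,0,0,0.54],[0,0,-0.07,0,0,0,0.6],[0,0,-0.1,0,0,0,0.8],[0,0,-0.13,0,0,0,1]]'
python3 -m creep '[[-0.02,0,-0.02,0,0,0,1],[-0.05,0,-0.04,0,0,0,1],[-0.08,0.01,-0.06,0,0,0,1],[-0.11,0.01,-0.08,0,0,0,1],[-0.14,0.01,-0.1,0,0,0,1],[-0.17,0.01,-0.1,0,0,0,1],[-0.2,0.01,-0.1,0,0,0,1],[-0.23,0.01,-0.1,0,0,0,1]]'
python3 - <<'E'
from loc import *
st(); loc('L5')
for n in('scene','top'):
    blobs(n,f'L5{n}.png'); z=np.load(f'pics/L5{n}.png.npz');Q=cloud(n,z['d'])
    m=(np.hypot(Q[...,0]-.431,Q[...,1]-.071)<.034)&(Q[...,2]>.015)&(Q[...,2]<.06);print(n,'ball',m.sum(),Q[m].mean(0),Q[m][:,2].max())
cv2.imwrite('pics/fin.png',np.load('pics/L5scene.png.npz')['im'])
E
```

```text
time_s: 49.7
tool_pos: [0.4331, 0.068, 0.033]
eef_rot: [-0.001, 0.707, 0.707, -0.0]
wrist_force: [0.0, -0.1, -1.6]
width: 0.0366
grip_force: 30.0
time_s: 50.37
tool_pos: [0.4332, 0.0685, 0.0318]
eef_rot: [-0.0, 0.707, 0.707, -0.0]
wrist_force: [-0.6, -0.5, 0.3]
width: 0.0467
grip_force: 0.0
time_s: 51.03
tool_pos: [0.4327, 0.0686, 0.1634]
eef_rot: [-0.001, 0.707, 0.707, -0.0]
wrist_force: [0.9, -0.3, -0.6]
width: 0.0587
grip_force: 0.0
time_s: 51.7
tool_pos: [0.4433, -0.163, 0.2629]
eef_rot: [0.0, 0.707, 0.707, 0.0]
wrist_force: [-0.4, 0.3, 0.4]
width: 0.0869
grip_force: 0.0
t51.7 p [ 0.4433 -0.163   0.2629] yaw 90.0 z [ 0.001 -0.    -1.   ] q [ 0.566 -0.064 -0.256  1.815 -0.017  1.388  0.313] w 0.0869 g 0.0 F [-0.4  0.3  0.4]
scene tray ((536.089599609375, -102.11376953125), (369.391357421875, 363.9375915527344), 0.0074815163388848305) [285.70063497 217.75894378]
scene dish ((431.3106689453125, 71.00289916992188), (106.06327819824219, 103.03426361083984), 14.537091255187988)
top tray ((534.0345458984375, -76.34140014648438), (305.3609619140625, 293.59942626953125), 87.87561798095703
[... 250 characters left out ...]
518 -0.068  0.022] zmax 0.031 col [89. 93. 95.] std 31.0
scene 144 [271. 212.] [ 0.567 -0.136  0.023] zmax 0.031 col [ 92.  98. 101.] std 26.0
scene 144 [286. 211.] [ 0.554 -0.099  0.022] zmax 0.030 col [ 96. 105. 110.] std 23.0
scene ball 130 [0.44101768 0.07000444 0.03218864] 0.043649041917203424
top 198 [353. 203.] [ 0.557 -0.111  0.024] zmax 0.032 col [100. 107. 112.] std 19.0
top 67 [362. 207.] [ 0.544 -0.139  0.025] zmax 0.036 col [100. 107. 112.] std 19.0
top 67 [338. 218.] [ 0.512 -0.068  0.024] zmax 0.034 col [ 97. 102. 105.] std 21.0
top 47 [364. 227.] [ 0.487 -0.145  0.025] zmax 0.031 col [105. 114. 121.] std 18.0
top ball 129 [0.43236444 0.0693288  0.03518745] 0.04613841731240065
```

View pics/fin.png

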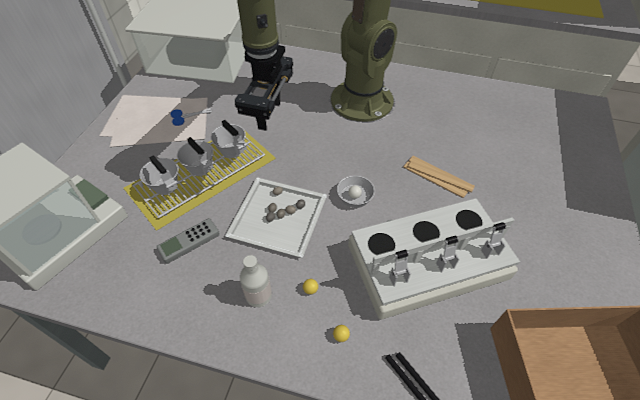

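The final picture shows three pails upright on the rack (158,172; 193,155; 230,137). Six stones are in the tray (285,208), the ball is in the dish (355,191), and the bystanders are untouched.

```bash
python3 -c "
from plant import bot
print(bot.job_done())"
```

```text
the job is handed in; nothing more can be done
None
```

The job is handed in at about 52 s: all three pails stand empty and upright on the rack, all six stones are in the tray, and the one grinding ball present is in the dish; the meter, bottle and laths were left alone.

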